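# Fetch the blue tape from the back of the tape rack

### The arm

A 7-joint arm with a two-finger parallel gripper is mounted at the origin on the work surface. World frame = base frame: x ahead of the robot, y to its left, z up, the work surface at z = 0. Lengths are in m, angles in degrees, forces in N, time in s.
With the tool pointing down it reaches from about 0.425 to 0.875 m from the base axis. Payload 4.7 kg.
Tool frame: the origin (TCP) lies midway between the tips of the shut fingers; the grasp point (between the pads) lies 19 mm behind it; z points along the fingers, x is the direction in which the jaws open and shut, and the axes are right-handed (so a half turn about z gives the same grasp; the last joint's range is limited). The gripper opens to 87 mm and grips with 3 to 60 N. Pads are 19 mm wide; open, the fingers measure 117 mm over their backs; the gripper's body (75 mm by 190 mm) begins 51 mm behind the grasp point.
Start: joints at [65.208, 18.392, -4.016, 83.108, 1.295, 78.541, -3.26], TCP at [0.281, -0.586, 0.223] pointing down, gripper open.
Joint ranges: [-163.93, 163.93], [-17.29, 119.83], [-79.2, 71.16], [3.27, 140.29], [-89.18, 269.18], [5.43, 117.66], [-154.24, 154.24]. Speed limits (degrees/s): [147.25, 147.25, 180, 180, 180, 180, 180].

### API

Orientations are given as [roll, pitch, yaw] about the fixed x, y, z axes, in that order (R = Rz(yaw) Ry(pitch) Rx(roll)).
In Python, from cell import env gives the robot as it stands.
- The arm moves only by the tool carry_out, never from a script. Its argument "plan" is a list of rows, each an object with "grip": the closure, from 0 (fully open) to 1 (shut); "dp": the shift along the tool's x, y, z in m, a list of three; "rotation": the turn, a rotation vector about the tool's x, y, z in degrees, a list of three. In form: [{"grip": grip, "dp": [dx, dy, dz], "rotation": [wx, wy, wz]}, ...]. A call has 1 to 8 rows; each row shifts and turns the pose as measured when the row begins, along the tool's axes as they then stand; what a row does not reach is not made up. A row lasts 1/12 s, in which the tool goes at most 41.7 mm and 7.16 degrees, less where a joint would pass 70% of its speed; a pose out of reach is approached as far as the arm can. A call is refused whole if a number of a shift passes 0.0417 or a number of a turn 7.16, either way. A call with a gripper value outside its range is refused whole. The fingers move at their own pace and stop on an object; "force" is the grip in N (left out, the last holds). Time passes only in rows, so rows that do not move let the fingers close. It gives the time, the measured TCP pose, the force and the opening at its end, in the units of the state.
- env.get_obs(): the state, without advancing time (a new reading comes with each control period).
- env.read_camera(name): name is "side" or "top" or "wrist"; returns the picture (420x560x3 uint8, red, green, blue); there is no depth.
- env.camera_params(name): a dict with "fx", "fy", "cx", "cy" (pixels), "R" (3x3) and "t" (3): a world point X has camera coordinates R X + t. Camera axes: x right, y down, z forward; pixel columns grow to the right and rows downward; lengths in m; the calibration is good to about 2 mm. A picture is of the moment at which its call begins: read the wrist's pose just before it. camera_params takes no time and is no camera call; for the wrist camera it gives the pose at the moment of the call.
- env.sign_off(): hands the job in, once; it reports no verdict.
The state is a dict: "time_s": time; "qpos": joint angles; "joint_velocities": joint speeds; "effort": joint torques, N m; "tool_pos": TCP position; "tool_rot": TCP orientation; "force": force on the tool from outside, world axes, zero at the start; "wrist_torque": the same for the moment, N m; "grip_width": finger opening in m.
Only numpy, scipy, OpenCV 4.12 (cv2) and the standard library are available. Lean on these libraries where they do the work, as an engineer would, in place of code of your own. Each camera call takes 0.05 s, during which the arm holds its last target. There are 200 camera calls.

### The job

The blue tape hangs at the back of the three-roll tape rack: take off the two rolls that hang in front of it and park both on the empty dark wooden stand, then hang the blue roll on the black saddle of the grey tape dispenser with its whole width on the saddle. After that hang the yellow and the green roll back on the rack, each where it hung before, so that the place of the blue one stays empty. Leave the drill and the glue bottle where they are.

Things in the scene. Friction and masses are not known exactly. Their poses are not given: they have to be found in the camera images.
- blue_roll: Rigid roll of blue tape, outside diameter 116 mm, bore 76 mm, 30 mm wide, 0.22 kg. x axis along the bore; origin at the very centre. Hangs on the rack, nearest the upright (rack x about -0.046). Any hung roll: centre 104 mm, rim top 162 mm above the bench. Pinch it from above across its flat faces; lift about 16 mm, then draw it level off the free ends.
- yellow_roll: Rigid roll of yellow tape with brown core, outside diameter 116 mm, bore 76 mm, 24 mm wide, 0.17 kg. x axis along the bore; origin at the very centre. Starts in the rack's front or middle place (rack x about -0.162 or -0.104). Over dowels or saddle, 27 mm of height are free below the rim top for fingertips.
- green_roll: Rigid roll of green tape with white core, outside diameter 116 mm, bore 76 mm, 24 mm wide, 0.17 kg. x axis along the bore; origin at the very centre. Starts in whichever of the rack's front and middle places the yellow one does not have.
- rack: Fixed rack of light board with blue edges. Origin at bench level under the middle of the upright's front face; -x runs along the dowels to their free ends, z up. Two level 10 mm dowels at y +-0.020, axes at z 0.130, from x 0 to plain free ends at x -0.190. Upright 90 mm wide, top at z 0.140, 18 mm thick. Base 18 mm thick, 120 mm wide, x -0.200 to 0.040.
- spare_stand: Fixed empty stand of dark wood for two rolls, built as the rack but shorter: same frame, same heights, two 10 mm dowels at y +-0.020, axes at z 0.130, plain free ends at x -0.140. Base 18 mm thick, 120 mm wide, x -0.150 to 0.040.
- dispenser: Fixed grey steel tape dispenser. Origin at bench level under the middle of the upright's front face; -x runs along the black saddle to its free end, z up. Saddle: flat bar 44 mm wide (y), 14 mm thick, top at z 0.135, x 0 to -0.090. Upright top z 0.140. Base 18 mm thick, 130 mm wide, x -0.125 to 0.035. Cutter post at y 0.078 to 0.096, x -0.075 to -0.015, up to z 0.080.
- drill: Bystander: orange and black cordless drill lying on its side, about 200 x 260 x 68 mm. Origin near its middle at bench level.
- glue: Bystander: cream glue bottle with an orange cap, 60 mm in diameter, 185 mm tall, upright. Origin at the centre of its underside.
Not all that is in view belongs to the job. Several things have the shape of the blue_roll; the one meant has the colours described above.

How it is judged (in metres and radians):
On the way, in this order (a step that is already met when the one before it is completed fails the run):
1. the yellow and the green roll both hang on the spare stand (x of yellow_roll in the frame of spare_stand between -0.14 and -0.008 m and y of yellow_roll in the frame of spare_stand between -0.012 and 0.012 m and z of yellow_roll in the frame of spare_stand between 0.096 and 0.112 m and angle between the x axis of each of yellow_roll, green_roll and the x axis of spare_stand, either way round below 0.2 rad and x of green_roll in the frame of spare_stand between -0.14 and -0.008 m and y of green_roll in the frame of spare_stand between -0.012 and 0.012 m and z of green_roll in the frame of spare_stand between 0.096 and 0.112 m), for 0.2 s.
2. the blue roll hangs on the dispenser's saddle (x of blue_roll in the frame of dispenser between -0.076 and -0.012 m and y of blue_roll in the frame of dispenser between -0.012 and 0.012 m and z of blue_roll in the frame of dispenser between 0.096 and 0.112 m and angle between the x axis of blue_roll and the x axis of dispenser, either way round below 0.2 rad), for 0.2 s.
At the end, for the whole second after the job is handed in: All hang seated and at rest. Blue on the saddle: centre 12 to 76 mm from the upright, within 12 mm of the middle, 96 to 112 mm above the bench, square within 0.2 rad. Yellow and green on the rack, seated and square likewise, each within 15 mm of its starting place (all of step 2 and distance of each of yellow_roll, green_roll from where it was at the start of the episode below 0.015 m and x of yellow_roll in the frame of rack between -0.19 and -0.01 m and y of yellow_roll in the frame of rack between -0.012 and 0.012 m and z of yellow_roll in the frame of rack between 0.096 and 0.112 m and angle between the x axis of each of yellow_roll, green_roll and the x axis of rack, either way round below 0.2 rad and x of green_roll in the frame of rack between -0.19 and -0.01 m and y of green_roll in the frame of rack between -0.012 and 0.012 m and z of green_roll in the frame of rack between 0.096 and 0.112 m and linear speed of each of blue_roll, yellow_roll, green_roll below 0.02 m/s and angular speed of each of blue_roll, yellow_roll, green_roll below 0.2 rad/s); the robot touches nothing.
It fails at once if the drill was moved by more than 25 mm or tipped (distance of drill from where it was at the start of the episode above 0.025 m or angle between drill's own z axis and vertical above 0.3 rad).
It fails at once if the glue was moved by more than 25 mm or tipped (distance of glue from where it was at the start of the episode above 0.025 m or angle between glue's own z axis and vertical above 0.3 rad).
It also fails if it takes over 128 s, if anything falls off the work surface, if the arm or the gripper's body presses on something with over 40 N, if the wrist force passes 120 N, or if a joint passes its speed limit or range.

## Working session

There is one attempt and no reset: what is moved stays moved. The work goes in short steps, Python scripts to look and compute and a tool call to move; the robot and the scene stay as the last step left them, time stands still between calls to the robot, and variables do not carry over. Pictures are saved under pics/ and viewed, about 12 in all and at most 16, crops included, and the job is handed in when it is done.

Besides the shell and the picture viewer there is one more tool, called after "Emit:" in YAML: its name, and indented under it one key for each argument. carry_out: Moves the arm, as the interface text tells. Its arguments: {"type":"object","properties":{"plan":{"type":"array","items":{"type":"object","properties":{"grip":{"type":"number"},"dp":{"type":"array","items":{"type":"number"}},"rotation":{"type":"array","items":{"type":"number"}}}}},"force":{"type":"number"}},"required":["plan"]}

```bash
mkdir -p pics
cat > h.py <<'E'
import numpy as np,cv2
from cell import env
def snap(n,f,crop=None,s=1):
    im=env.read_camera(n)[:,:,::-1]
    cv2.imwrite(f'pics/{f}_full.png',im)
    if crop: x0,y0,x1,y1=crop; im=im[y0:y1,x0:x1]
    cv2.imwrite(f'pics/{f}.png',cv2.resize(im,None,fx=s,fy=s,interpolation=cv2.INTER_CUBIC))
def proj(n,X):
    p=env.camera_params(n);c=np.array(p['R'])@np.array(X).T+np.array(p['t'])[:,None]
    return np.c_[p['fx']*c[0]/c[2]+p['cx'],p['fy']*c[1]/c[2]+p['cy']]
def atz(n,uv,z,p=None):
    p=p or env.camera_params(n);R=np.array(p['R']);o=-R.T@np.array(p['t'])
    d=R.T@np.array([(uv[0]-p['cx'])/p['fx'],(uv[1]-p['cy'])/p['fy'],1])
    return o+d*(z-o[2])/d[2]
E
python3 - <<'E'
from h import *
print(env.get_obs())
for n in('top','side'):
    snap(n,n+'0',None,1.4)
    p=env.camera_params(n);print(n,p,-np.array(p['R']).T@p['t'])
E
```

```text
{'time_s': 0.0, 'qpos': array([65.20936981, 18.43966132, -4.0155768 , 83.17346688,  1.29734537,
       78.53988233, -3.26110932]), 'joint_velocities': array([ 0.10482266,  0.01615045, -0.03924432,  0.03073708,  0.08168472,
       -0.00115873, -0.05935568]), 'effort': array([-8.96834881e-04, -4.91289639e+01, -4.04193560e-01, -3.12528169e+01,
       -6.37866464e-02,  4.37572156e-02,  1.57159648e-04]), 'tool_pos': array([ 0.28055022, -0.58574268,  0.22146728]), 'tool_rot': array([ 1.79992090e+02,  1.07639676e-01, -6.44002575e+01]), 'force': array([-0.15680055, -0.00373905,  0.071505  ]), 'wrist_torque': array([ 0.02858462, -0.00655723,  0.01240523]), 'grip_width': 0.08709105331661876}
top {'fx': 476.34765011474985, 'fy': 476.34765011474985, 'cx': 286.90264187014617, 'cy': 205.23764553336383, 'R': array([[ 2.02503112e-02, -9.99794665e-01,  7.43503076e-04],
       [-9.90354978e-01, -2.01610546e-02, -1.37078623e-01],
       [ 1.37065466e-01,  2.03955280e-03, -9.90559891e-01]]), 't': array([-6.75405575e-04,  5.50814245e-01,  1.82548006e+00])} [0.29530503 0.00670657 1.88375269]
side {'fx': 410.2457057626979, 'fy': 410.2457057626979, 'cx': 273.7426534635965, 'cy': 204.60514160308446, 'R': array([[-0.97880291, -0.20443257,  0.01233673],
       [-0.15224007,  0.68597267, -0.71152263],
       [ 0.13699574, -0.69831857, -0.70255487]]), 't': array([0.52575135, 0.13844078, 1.42864918])} [0.33996433 1.01016635 1.09572213]
```

View pics/top0.png

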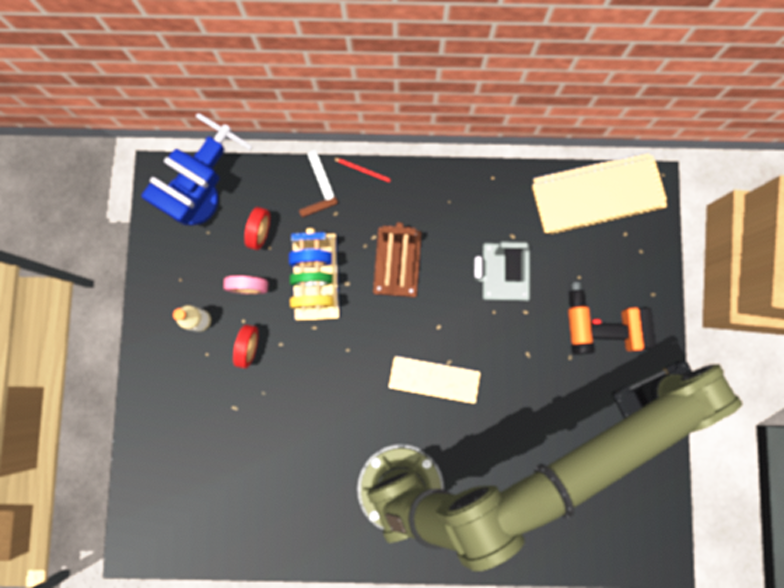

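View pics/side0.png

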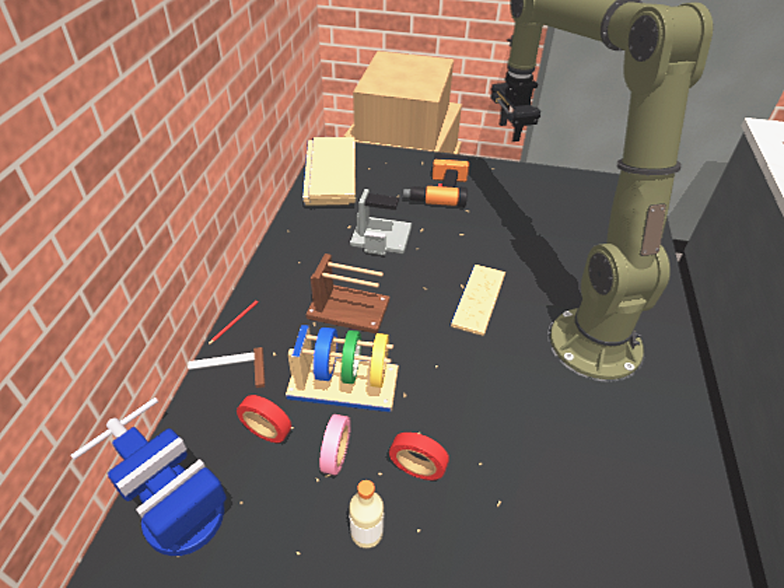

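Three hung rolls, in the top picture (784 px wide): yellow at the front (311,299), green in the middle (310,278), blue at the back (310,257). Things that could be mistaken for the blue roll are the red rolls (257,228) and (246,345), the pink roll (245,285), the blue vise (190,185) and the rack's own blue upright edge (309,237). I choose the blue ring at (310,257) and will check it in a close crop.

Run:
```python
from h import *
a=cv2.imread('pics/top0_full.png')[155:235,200:390]
b=cv2.imread('pics/side0_full.png')[130:295,200:300]
cv2.imwrite('pics/a.png',cv2.resize(a,None,fx=4.2,fy=4.2,interpolation=cv2.INTER_CUBIC))
cv2.imwrite('pics/b.png',cv2.resize(b,None,fx=3.6,fy=3.6,interpolation=cv2.INTER_CUBIC))
```

```text
(no output)
```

View pics/a.png

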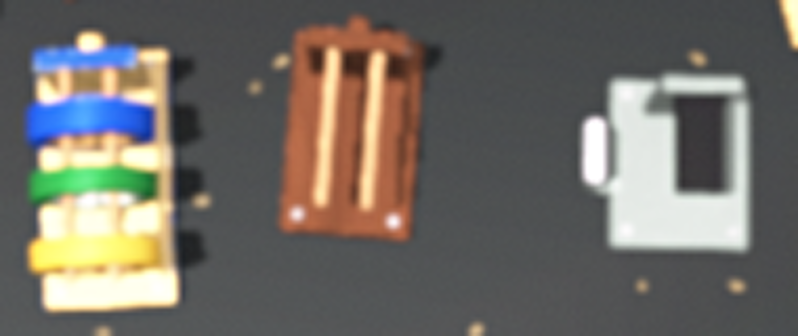

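View pics/b.png

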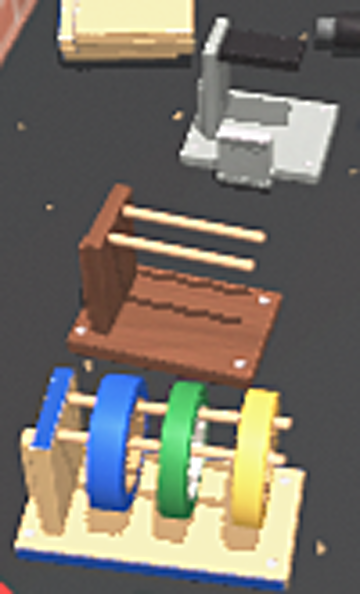

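Top crop: blue ring (90,122), green (93,185), yellow (95,253), the rolls hang as described. The stand's dowel tips are at (321,207) and (366,209), and the saddle's end at (676–728,190). Side crop: dowel tips, base corners and the blue ring (117,440) are clear. I'll fit each fixture's pose, with a common height offset as a check.

```bash
cat > fit.py <<'E'
from h import *
from scipy.optimize import least_squares
A=lambda u,v:(u/4.2+200,v/4.2+155); B=lambda u,v:(u/3.6+200,v/3.6+130)
P={'rack':dict(top=[((-.2,.06,.018),A(43,308)),((-.2,-.06,.018),A(178,303)),((.04,-.06,.018),A(168,50))],
 side=[((-.19,-.02,.13),B(290,424)),((-.19,.02,.13),B(284,459)),((-.2,-.06,.018),B(303,470)),((-.2,.06,.018),B(286,574)),((.04,.06,.018),B(20,545))]),
'stand':dict(top=[((-.14,.02,.13),A(321,207)),((-.14,-.02,.13),A(366,209)),((0,.02,.13),A(332,50)),((0,-.02,.13),A(377,52)),((-.15,.06,.018),A(281,234)),((-.15,-.06,.018),A(410,240))],
 side=[((-.14,-.02,.13),B(265,237)),((-.14,.02,.13),B(254,265)),((0,-.02,.13),B(122,209)),((0,.02,.13),B(108,237)),((-.15,-.06,.018),B(282,294)),((-.15,.06,.018),B(252,372)),((.04,.06,.018),B(68,340))]),
'disp':dict(top=[((0,.022,.135),A(672,95)),((0,-.022,.135),A(730,95)),((-.09,.022,.135),A(676,190)),((-.09,-.022,.135),A(728,190)),((-.125,.065,.018),A(610,248)),((-.125,-.065,.018),A(748,248)),((.035,.065,.018),A(612,80))],
 side=[((-.09,-.022,.135),B(306,38)),((-.125,-.065,.018),B(340,103)),((-.125,.065,.018),B(318,172)),((.035,.065,.018),B(180,155))])}
def W(q,L):
    c,s=np.cos(q[2]),np.sin(q[2]);L=np.array(L)
    return np.c_[q[0]+c*L[:,0]-s*L[:,1],q[1]+s*L[:,0]+c*L[:,1],L[:,2]+q[3]]
F={}
for n,d in P.items():
    def r(q): return np.concatenate([(proj(v,W(q,[l for l,_ in d[v]]))-[u for _,u in d[v]]).ravel() for v in d])
    s=least_squares(r,[.6,0,0,0],loss='soft_l1'); F[n]=s.x
    print(n,s.x[:2].round(4),'yaw',np.degrees(s.x[2]).round(1),'dz',s.x[3].round(4)); print(r(s.x).reshape(-1,2).round(1).tolist())
np.save('F.npy',F,allow_pickle=True)
E
python3 fit.py
```

```text
rack [0.6586 0.2586] yaw 3.9 dz -0.0004
[[1.2, 0.2], [-0.4, -0.0], [-0.1, 0.5], [0.0, -0.5], [-0.0, 0.2], [0.1, -0.5], [0.2, 1.3], [-1.8, -0.1]]
stand [0.6795 0.0229] yaw -2.4 dz 0.0018
[[0.2, 0.0], [0.2, 0.2], [-0.0, 0.5], [-0.1, 0.7], [0.0, -0.6], [-0.3, -0.2], [-0.4, -0.4], [-0.3, -0.3], [0.3, 0.3], [0.6, 0.1], [-0.2, -0.8], [-0.0, 1.3], [-0.7, -0.1]]
disp [ 0.6488 -0.2862] yaw 0.1 dz -0.0004
[[0.9, -0.4], [-1.1, -0.2], [0.1, 0.8], [-0.5, 1.0], [0.3, -0.1], [0.4, 0.5], [-0.1, 0.1], [-0.3, -0.0], [-0.6, -0.1], [0.1, 0.4], [-0.4, -0.5]]
```

```bash
cat > go.py <<'E'
# usage: go.py  x y z yaw maxstep [...]   prints rows (tool axes) from the present pose through waypoints
import sys
from h import *
def state():
    o=env.get_obs();return o,np.r_[o['tool_pos'],o['tool_rot']]
def plan(wps):
    o,p=state();print('t',round(o['time_s'],2),'pose',p.round(4),'F',np.round(o['force'],1),'w',round(o['grip_width'],4))
    c=p[:3];y=p[5];k=0
    rx=((p[3]+360)%360)-180
    print('tilt',round(rx,2),round(p[4],2))
    for (*t,ty,ms) in wps:
        t=np.array(t);d=t-c;dy=(ty-y+180)%360-180
        n=max(1,int(np.ceil(max(np.linalg.norm(d)/ms,abs(dy)/7-1e-3))))
        for i in range(n):
            a=np.radians(y+dy/n*i);w=d/n
            s=[np.cos(a)*w[0]+np.sin(a)*w[1],np.sin(a)*w[0]-np.cos(a)*w[1],-w[2]]
            k+=1;print(k,np.round(s,4).tolist(),'wz',round(-dy/n,2))
        c=t;y=ty
def fr(n,x,z,y=0,dyaw=0):
    q=np.load('F.npy',allow_pickle=True).item()[n];c,s=np.cos(q[2]),np.sin(q[2])
    return [q[0]+c*x-s*y,q[1]+s*x+c*y,z,np.degrees(q[2])+dyaw]
E
python3 - <<'E'
from go import *
plan([[.52,-.25,.30,-20,.041],fr('rack',-.162,.30)+[.041]])
E
```

```text
t 0.1 pose [ 2.806000e-01 -5.858000e-01  2.216000e-01  1.799959e+02  9.590000e-02
 -6.440040e+01] F [ 0.2 -0.2 -0.3] w 0.0865
tilt -0.0 0.1
1 [-0.0181, -0.0328, -0.0071] wz -4.04
2 [-0.0158, -0.034, -0.0071] wz -4.04
3 [-0.0133, -0.035, -0.0071] wz -4.04
4 [-0.0108, -0.0359, -0.0071] wz -4.04
5 [-0.0083, -0.0366, -0.0071] wz -4.04
6 [-0.0057, -0.0371, -0.0071] wz -4.04
7 [-0.0031, -0.0374, -0.0071] wz -4.04
8 [-0.0004, -0.0375, -0.0071] wz -4.04
9 [0.0022, -0.0374, -0.0071] wz -4.04
10 [0.0048, -0.0372, -0.0071] wz -4.04
11 [0.0074, -0.0367, -0.0071] wz -4.04
12 [-0.0148, -0.0354, -0.0] wz -1.84
13 [-0.0136, -0.0358, -0.0] wz -1.84
14 [-0.0125, -0.0362, -0.0] wz -1.84
15 [-0.0113, -0.0366, -0.0] wz -1.84
16 [-0.0101, -0.037, -0.0] wz -1.84
17 [-0.0089, -0.0373, -0.0] wz -1.84
18 [-0.0077, -0.0375, -0.0] wz -1.84
19 [-0.0065, -0.0378, -0.0] wz -1.84
20 [-0.0053, -0.038, -0.0] wz -1.84
21 [-0.0041, -0.0381, -0.0] wz -1.84
22 [-0.0029, -0.0382, -0.0] wz -1.84
23 [-0.0016, -0.0383, -0.0] wz -1.84
24 [-0.0004, -0.0383, -0.0] wz -1.84
```

Emit:
carry_out:
  plan:
    - {"grip":0,"dp":[-0.018,-0.033,-0.007],"rotation":[0,0,-4]}
    - {"grip":0,"dp":[-0.016,-0.034,-0.007],"rotation":[0,0,-4]}
    - {"grip":0,"dp":[-0.013,-0.035,-0.007],"rotation":[0,0,-4]}
    - {"grip":0,"dp":[-0.011,-0.036,-0.007],"rotation":[0,0,-4]}
    - {"grip":0.2,"dp":[-0.008,-0.037,-0.007],"rotation":[0,0,-4]}
    - {"grip":0.3,"dp":[-0.006,-0.037,-0.007],"rotation":[0,0,-4]}
    - {"grip":0.4,"dp":[-0.003,-0.037,-0.007],"rotation":[0,0,-4]}
    - {"grip":0.5,"dp":[0,-0.037,-0.007],"rotation":[0,0,-4]}

```text
time_s: 0.77
tool_pos: [0.4496, -0.3404, 0.2708]
tool_rot: [179.9, 0.9, -32.3]
force: [0.6, -1.1, -0.4]
grip_width: 0.0682
```

Run:
```python
from go import *
plan([[.52,-.20,.30,-14,.041],fr('rack',-.162,.30)+[.041]])
```

```text
t 0.77 pose [  0.4496  -0.3404   0.2708 179.8646   0.8874 -32.2618] F [ 0.6 -1.1 -0.4] w 0.0682
tilt -0.14 0.89
1 [-0.0038, -0.0391, -0.0073] wz -4.57
2 [-0.0007, -0.0393, -0.0073] wz -4.57
3 [0.0024, -0.0392, -0.0073] wz -4.57
4 [0.0055, -0.0389, -0.0073] wz -4.57
5 [-0.0119, -0.039, -0.0] wz -1.62
6 [-0.0108, -0.0393, -0.0] wz -1.62
7 [-0.0096, -0.0396, -0.0] wz -1.62
8 [-0.0085, -0.0399, -0.0] wz -1.62
9 [-0.0074, -0.0401, -0.0] wz -1.62
10 [-0.0063, -0.0403, -0.0] wz -1.62
11 [-0.0051, -0.0404, -0.0] wz -1.62
12 [-0.004, -0.0406, -0.0] wz -1.62
13 [-0.0028, -0.0407, -0.0] wz -1.62
14 [-0.0017, -0.0407, -0.0] wz -1.62
15 [-0.0005, -0.0408, -0.0] wz -1.62
```

Emit:
carry_out:
  plan:
    - {"grip":0.5,"dp":[-0.004,-0.039,-0.007],"rotation":[0,0,-4.5]}
    - {"grip":0.5,"dp":[-0.001,-0.039,-0.007],"rotation":[0,0,-4.5]}
    - {"grip":0.5,"dp":[0.002,-0.039,-0.007],"rotation":[0,0,-4.5]}
    - {"grip":0.5,"dp":[0.005,-0.039,-0.007],"rotation":[0,0,-4.5]}
    - {"grip":0.5,"dp":[-0.012,-0.039,0],"rotation":[0,0,-1.6]}
    - {"grip":0.5,"dp":[-0.011,-0.039,0],"rotation":[0,0,-1.6]}
    - {"grip":0.5,"dp":[-0.009,-0.04,0],"rotation":[0,0,-1.6]}
    - {"grip":0.5,"dp":[-0.008,-0.04,0],"rotation":[0,0,-1.6]}

```text
time_s: 1.43
tool_pos: [0.5128, -0.0264, 0.2991]
tool_rot: [-179.6, 0.9, -6.5]
force: [1.2, 0.3, 0.1]
grip_width: 0.0437
```

Emit:
carry_out:
  plan:
    - {"grip":0.5,"dp":[-0.006,-0.041,0],"rotation":[0,0,-1.6]}
    - {"grip":0.5,"dp":[-0.005,-0.041,0],"rotation":[0,0,-1.6]}
    - {"grip":0.5,"dp":[-0.003,-0.041,0],"rotation":[0,0,-1.6]}
    - {"grip":0.5,"dp":[-0.002,-0.041,0],"rotation":[0,0,-1.6]}
    - {"grip":0.5,"dp":[-0.001,-0.041,0],"rotation":[0,0,-1.6]}

```text
time_s: 1.85
tool_pos: [0.5038, 0.1814, 0.2998]
tool_rot: [-179.7, 0.8, 1.8]
force: [0.5, -0.2, -0.1]
grip_width: 0.0436
```

```bash
python3 - <<'E'
import go
s=open('go.py').read()
s=s.replace("    for (*t,ty,ms)","    from scipy.spatial.transform import Rotation as R\n    Rm=R.from_euler('xyz',p[3:],degrees=True);print('level rot',(Rm.inv()*R.from_euler('xyz',[180,0,p[5]],degrees=True)).as_rotvec(degrees=True).round(2))\n    for (*t,ty,ms)")
open('go.py','w').write(s)
E
python3 - <<'E'
from go import *
plan([fr('rack',-.162,.30)+[.041]])
p=env.camera_params('wrist');np.save('w1.npy',p,allow_pickle=True);snap('wrist','w1',None,1.4)
print(-np.array(p['R']).T@p['t'],np.array(p['R'])[2])
E
```

```text
t 1.85 pose [   0.5038    0.1814    0.2998 -179.6774    0.8347    1.8495] F [ 0.5 -0.2 -0.1] w 0.0436
tilt 0.32 0.83
level rot [-0.32  0.83 -0.  ]
1 [-0.0023, -0.0332, -0.0001] wz -1.01
2 [-0.0017, -0.0333, -0.0001] wz -1.01
[0.50477328 0.24575251 0.46124411] [-0.00604533 -0.23462162 -0.97206798]
```

View pics/w1.png

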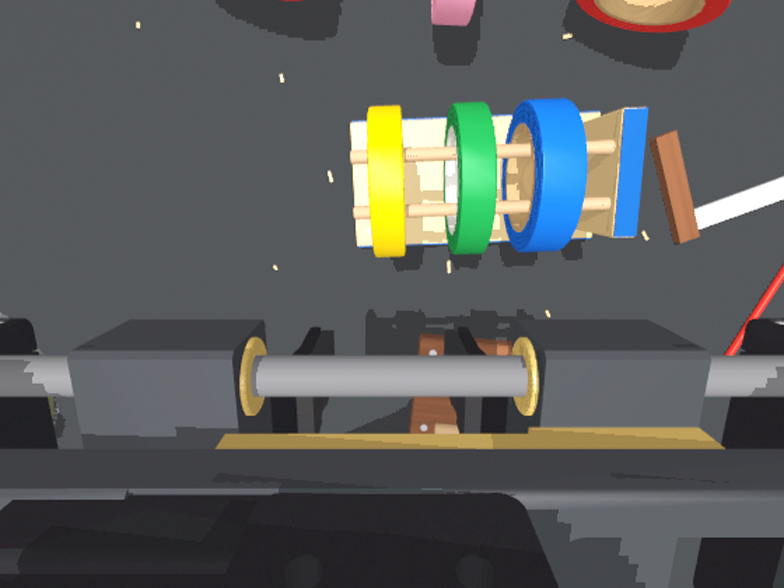

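The wrist view shows the rack from above: yellow rim top at x 369–405 (row 180), green 459–496, blue 543–587 with its blue outside and brown core (the right roll), and the blue upright top on the right at x 615–648.

```bash
cat > loc.py <<'E'
from h import *
def L(n,w):
    q=np.load('F.npy',allow_pickle=True).item()[n];c,s=np.cos(q[2]),np.sin(q[2]);d=w[:2]-q[:2]
    return np.round([c*d[0]+s*d[1],-s*d[0]+c*d[1]],4)
E
python3 - <<'E'
from loc import *
p=np.load('w1.npy',allow_pickle=True).item()
for n,u,v,z in [('tipy-? ',352,156,.13),('tip',354,212,.13),('upfront1',623,108,.14),('upfront2',615,236,.14),('upback1',648,107,.14),('upback2',635,237,.14),('yL',369,180,.162),('yR',405,180,.162),('gL',459,178,.162),('gR',496,178,.162),('bL',543,175,.162),('bR',587,175,.162),('base1',351,121,.018),('base2',357,246,.018),('ytop',386,106,.104),('ybot',388,257,.104)]:
    w=atz('wrist',(u/1.4,v/1.4),z,p);print(n,w.round(4),L('rack',w))
E
```

```text
tipy-?  [0.4727 0.2666 0.13  ] [-0.185   0.0205]
tip [0.4747 0.2264 0.13  ] [-0.1856 -0.0198]
upfront1 [0.659  0.3034 0.14  ] [0.0034 0.0446]
upfront2 [0.667  0.2162 0.14  ] [ 0.0055 -0.0429]
upback1 [0.6758 0.3046 0.14  ] [0.0203 0.0447]
upback2 [0.6816 0.2159 0.14  ] [ 0.0201 -0.0441]
yL [0.4874 0.2497 0.162 ] [-0.1715  0.0026]
yR [0.5113 0.2504 0.162 ] [-0.1475  0.0017]
gL [0.5471 0.2529 0.162 ] [-0.1116  0.0018]
gR [0.5716 0.2537 0.162 ] [-0.0871  0.0009]
bL [0.6024 0.2566 0.162 ] [-0.0562  0.0018]
bR [0.6313 0.2576 0.162 ] [-0.0273  0.0008]
base1 [0.4605 0.3058 0.018 ] [-0.1945  0.0604]
base2 [0.4682 0.1857 0.018 ] [-0.1949 -0.0599]
ytop [0.4958 0.3058 0.104 ] [-0.1593  0.058 ]
ybot [0.5011 0.1891 0.104 ] [-0.1618 -0.0588]
```

Run:
```python
from go import *
F=np.load('F.npy',allow_pickle=True).item();F['rack'][0]=.662;np.save('F.npy',F,allow_pickle=True)
plan([fr('rack',-.162,.30)+[.041],fr('rack',-.162,.19)+[.041]])
```

```text
t 1.9 pose [   0.5011    0.1924    0.3001 -179.2393    0.8403    2.6549] F [-2.8  7.4  1.8] w 0.0436
tilt 0.76 0.84
level rot [-0.76  0.84 -0.01]
1 [0.0009, -0.0277, 0.0001] wz -0.6
2 [0.0012, -0.0277, 0.0001] wz -0.6
3 [0.0, 0.0, 0.0367] wz -0.0
4 [0.0, 0.0, 0.0367] wz -0.0
5 [0.0, 0.0, 0.0367] wz -0.0
```

Emit:
carry_out:
  plan:
    - {"grip":0.5,"dp":[0.001,-0.028,0],"rotation":[-0.7,0.8,-0.6]}
    - {"grip":0.5,"dp":[0.001,-0.024,0],"rotation":[0,0,-0.6]}
    - {"grip":0.5,"dp":[0,0,0.03],"rotation":[0,0,0]}
    - {"grip":0.5,"dp":[0,0,0.037],"rotation":[0,0,0]}
    - {"grip":0.5,"dp":[0,0,0.03],"rotation":[0,0,0]}
    - {"grip":0.5,"dp":[0,0,0],"rotation":[0,0,0]}

```text
time_s: 2.4
tool_pos: [0.4977, 0.2547, 0.201]
tool_rot: [-179.8, -0.1, 4.7]
force: [-0.2, -0.6, -1.2]
grip_width: 0.0432
```

Run:
```python
from go import *
plan([fr('rack',-.162,.139)+[.025]])
np.save('w2.npy',env.camera_params('wrist'),allow_pickle=True);snap('wrist','w2',None,1.4)
```

```text
t 2.4 pose [ 4.977000e-01  2.547000e-01  2.010000e-01 -1.797503e+02 -1.350000e-01
  4.694700e+00] F [-0.2 -0.6 -1.2] w 0.0432
tilt 0.25 -0.14
level rot [-0.25 -0.14  0.  ]
1 [0.0007, 0.0024, 0.0207] wz 0.28
2 [0.0007, 0.0024, 0.0207] wz 0.28
3 [0.0007, 0.0024, 0.0207] wz 0.28
```

View pics/w2.png

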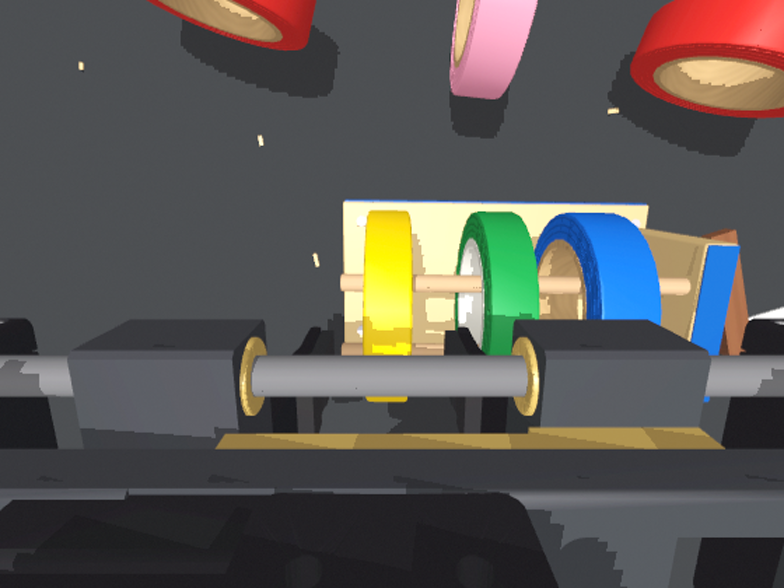

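Yellow (363–412, centre 388) sits midway between the fingers (about 320 and 456), so it's safe to go down.

Emit:
carry_out:
  plan:
    - {"grip":0.5,"dp":[0,0.004,0.02],"rotation":[-0.2,0,0.4]}
    - {"grip":0.5,"dp":[0,0.003,0.02],"rotation":[0,0,0.4]}
    - {"grip":0.5,"dp":[0,0,0.018],"rotation":[0,0,0]}
    - {"grip":0.5,"dp":[0,0,0.004],"rotation":[0,0,0]}
    - {"grip":0.5,"dp":[0,0,0],"rotation":[0,0,0]}

```text
time_s: 2.87
tool_pos: [0.5055, 0.249, 0.1492]
tool_rot: [-179.7, -0.9, 3.6]
force: [0.3, 0.2, -0.5]
grip_width: 0.0434
```

Run:
```python
from go import *
plan([fr('rack',-.162,.139)+[.025]])
```

```text
t 2.87 pose [ 5.055000e-01  2.490000e-01  1.492000e-01 -1.797286e+02 -9.162000e-01
  3.640900e+00] F [ 0.3  0.2 -0.5] w 0.0434
tilt 0.27 -0.92
level rot [-0.27 -0.92  0.  ]
1 [-0.0052, 0.0009, 0.0102] wz -0.22
```

Emit:
carry_out:
  plan:
    - {"grip":0.5,"dp":[-0.006,0.001,0.005],"rotation":[-0.3,-0.9,0]}
    - {"grip":0.5,"dp":[0,0,0.006],"rotation":[0,0,0]}
    - {"grip":0.5,"dp":[0,0,0],"rotation":[0,0,0]}

```text
time_s: 3.12
tool_pos: [0.5021, 0.2482, 0.1423]
tool_rot: [-180.0, -0.3, 3.5]
force: [-0.1, -0.5, -0.0]
grip_width: 0.0433
```

Run:
```python
from go import *
plan([fr('rack',-.162,.139)+[.025]])
```

```text
t 3.12 pose [ 5.021000e-01  2.482000e-01  1.423000e-01 -1.799625e+02 -2.858000e-01
  3.546300e+00] F [-0.1 -0.5 -0. ] w 0.0433
tilt 0.04 -0.29
level rot [-0.04 -0.29  0.  ]
1 [-0.0017, 0.0004, 0.0033] wz -0.31
```

Emit:
carry_out:
  plan:
    - {"grip":0.5,"dp":[-0.003,0,0.003],"rotation":[0,-0.3,-0.3]}
    - {"grip":0.6,"dp":[0,0,0],"rotation":[0,0,0]}
    - {"grip":0.7,"dp":[0,0,0],"rotation":[0,0,0]}
    - {"grip":0.8,"dp":[0,0,0],"rotation":[0,0,0]}
    - {"grip":0.9,"dp":[0,0,0],"rotation":[0,0,0]}
    - {"grip":0.9,"dp":[0,0,0],"rotation":[0,0,0]}
    - {"grip":0.9,"dp":[0,0,0],"rotation":[0,0,0]}
  force: 25

```text
time_s: 3.7
tool_pos: [0.4994, 0.249, 0.1413]
tool_rot: [-179.9, -0.1, 3.9]
force: [0.2, 0.2, -0.0]
grip_width: 0.0239
```

Run:
```python
from go import *
plan([fr('rack',-.162,.159)+[.01]])
```

```text
t 3.7 pose [ 4.994000e-01  2.490000e-01  1.413000e-01 -1.799242e+02 -1.024000e-01
  3.922000e+00] F [ 0.2  0.2 -0. ] w 0.0239
tilt 0.08 -0.1
level rot [-0.08 -0.1   0.  ]
1 [0.0004, 0.0007, -0.0089] wz 0.03
2 [0.0004, 0.0007, -0.0089] wz 0.03
```

Yellow is gripped (23.9 mm). Its home TCP is (0.4994, 0.2490, 0.1413), yaw 3.9. Lift and draw off.

Emit:
carry_out:
  plan:
    - {"grip":0.9,"dp":[0,0,-0.008],"rotation":[0,0,0]}
    - {"grip":0.9,"dp":[0,0,-0.009],"rotation":[0,0,0]}
    - {"grip":0.9,"dp":[0,0,-0.004],"rotation":[0,0,0]}
    - {"grip":0.9,"dp":[0,0,0],"rotation":[0,0,0]}

```text
time_s: 4.03
tool_pos: [0.499, 0.2487, 0.1638]
tool_rot: [-179.9, -0.0, 3.9]
force: [1.0, 0.7, -1.9]
grip_width: 0.0239
```

Run:
```python
from go import *
plan([fr('rack',-.225,.162,.0012)+[.02]])
```

```text
t 4.03 pose [ 4.990000e-01  2.487000e-01  1.638000e-01 -1.799372e+02 -2.990000e-02
  3.925100e+00] F [ 1.   0.7 -1.9] w 0.0239
tilt 0.06 -0.03
level rot [-0.06 -0.03  0.  ]
1 [-0.0154, -0.0001, 0.0004] wz 0.02
2 [-0.0154, -0.0, 0.0004] wz 0.02
3 [-0.0154, -0.0, 0.0004] wz 0.02
4 [-0.0154, -0.0, 0.0004] wz 0.02
```

Emit:
carry_out:
  plan:
    - {"grip":0.9,"dp":[-0.01,0,0],"rotation":[0,0,0]}
    - {"grip":0.9,"dp":[-0.016,0,0],"rotation":[0,0,0]}
    - {"grip":0.9,"dp":[-0.016,0,0],"rotation":[0,0,0]}
    - {"grip":0.9,"dp":[-0.016,0,0],"rotation":[0,0,0]}
    - {"grip":0.9,"dp":[-0.01,0,0],"rotation":[0,0,0]}
    - {"grip":0.9,"dp":[0,0,0],"rotation":[0,0,0]}

```text
time_s: 4.53
tool_pos: [0.4253, 0.2439, 0.1631]
tool_rot: [-179.9, 0.1, 3.9]
force: [0.2, 0.2, -2.6]
grip_width: 0.0241
```

Run:
```python
from go import *
print(fr('stand',0,0),fr('stand',-.215,.162))
plan([fr('stand',-.215,.22)+[.035]])
```

```text
[np.float64(0.6795319615281709), np.float64(0.022850968625595592), 0, np.float64(-2.3500524741177578)] [np.float64(0.4647127860946739), np.float64(0.03166696919685729), 0.162, np.float64(-2.3500524741177578)]
t 4.53 pose [ 4.253000e-01  2.439000e-01  1.631000e-01 -1.799437e+02  6.170000e-02
  3.902800e+00] F [ 0.2  0.2 -2.6] w 0.0241
tilt 0.06 0.06
level rot [-0.06  0.06 -0.  ]
1 [0.0036, 0.0306, -0.0081] wz 0.89
2 [0.004, 0.0306, -0.0081] wz 0.89
3 [0.0045, 0.0305, -0.0081] wz 0.89
4 [0.005, 0.0304, -0.0081] wz 0.89
5 [0.0055, 0.0304, -0.0081] wz 0.89
6 [0.0059, 0.0303, -0.0081] wz 0.89
7 [0.0064, 0.0302, -0.0081] wz 0.89
```

Emit:
carry_out:
  plan:
    - {"grip":0.9,"dp":[0.005,0.025,-0.001],"rotation":[0,0,0.9]}
    - {"grip":0.9,"dp":[0.008,0.031,0],"rotation":[0,0,0.9]}
    - {"grip":0.9,"dp":[0.008,0.031,0],"rotation":[0,0,0.9]}
    - {"grip":0.9,"dp":[0.008,0.031,0],"rotation":[0,0,0.9]}
    - {"grip":0.9,"dp":[0.008,0.031,0],"rotation":[0,0,0.9]}
    - {"grip":0.9,"dp":[0.008,0.03,0],"rotation":[0,0,0.9]}
    - {"grip":0.9,"dp":[0.008,0.02,0],"rotation":[0,0,0.9]}
    - {"grip":0.9,"dp":[0,0.005,0],"rotation":[0,0,0]}

```text
time_s: 5.2
tool_pos: [0.4841, 0.0362, 0.1645]
tool_rot: [-180.0, -0.3, -2.1]
force: [-0.0, -0.3, -0.9]
grip_width: 0.0236
```

Run:
```python
from go import *
plan([fr('stand',-.18,.163)+[.03]])
```

```text
t 5.2 pose [ 4.841000e-01  3.620000e-02  1.645000e-01 -1.799792e+02 -2.560000e-01
 -2.116400e+00] F [-0.  -0.3 -0.9] w 0.0236
tilt 0.02 -0.26
level rot [-0.02 -0.26  0.  ]
1 [0.0158, 0.0054, 0.0015] wz 0.23
```

Emit:
carry_out:
  plan:
    - {"grip":0.9,"dp":[0.012,0.004,0],"rotation":[0,-0.2,0.2]}
    - {"grip":0.9,"dp":[0.002,0.001,0],"rotation":[0,0,0]}
    - {"grip":0.9,"dp":[0,0,0],"rotation":[0,0,0]}

```text
time_s: 5.45
tool_pos: [0.4982, 0.0294, 0.164]
tool_rot: [-179.9, 0.0, -2.5]
force: [-1.3, 0.6, -0.9]
grip_width: 0.0238
```

Run:
```python
from go import *
plan([fr('stand',-.042,.163,.001)+[.022]])
snap('side','s1',(210,150,310,240),5)
```

```text
t 5.45 pose [ 4.982000e-01  2.940000e-02  1.640000e-01 -1.799083e+02  4.790000e-02
 -2.544900e+00] F [-1.3  0.6 -0.9] w 0.0238
tilt 0.09 0.05
level rot [-0.09  0.05 -0.  ]
1 [0.0199, -0.0003, 0.0001] wz -0.03
2 [0.0199, -0.0003, 0.0001] wz -0.03
3 [0.0199, -0.0003, 0.0001] wz -0.03
4 [0.0199, -0.0003, 0.0001] wz -0.03
5 [0.0199, -0.0003, 0.0001] wz -0.03
6 [0.0199, -0.0003, 0.0001] wz -0.03
7 [0.0199, -0.0003, 0.0001] wz -0.03
```

View pics/s1.png

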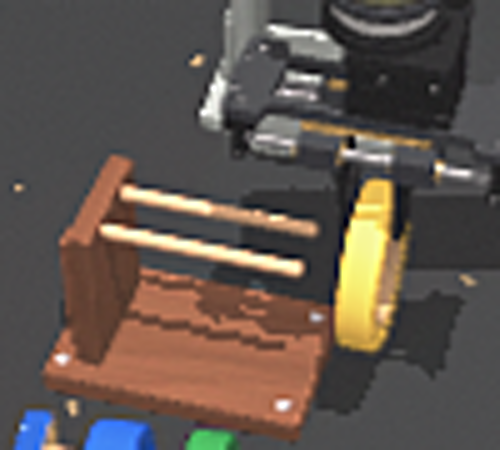

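Yellow (ring centre about 372,265) is just in front of the dowel tips (318,230) and (303,268), and the dowels point into its bore. Insert.

Emit:
carry_out:
  plan:
    - {"grip":0.9,"dp":[0.012,0,0],"rotation":[0,0,0]}
    - {"grip":0.9,"dp":[0.018,0,0],"rotation":[0,0,0]}
    - {"grip":0.9,"dp":[0.02,0,0],"rotation":[0,0,0]}
    - {"grip":0.9,"dp":[0.02,0,0],"rotation":[0,0,0]}
    - {"grip":0.9,"dp":[0.02,0,0],"rotation":[0,0,0]}
    - {"grip":0.9,"dp":[0.012,0,0],"rotation":[0,0,0]}
    - {"grip":0.9,"dp":[0,0,0],"rotation":[0,0,0]}

```text
time_s: 6.08
tool_pos: [0.5994, 0.0365, 0.1635]
tool_rot: [-179.8, 0.2, -1.7]
force: [-0.7, -0.1, -1.5]
grip_width: 0.0238
```

Run:
```python
from go import *
plan([fr('stand',-.042,.163,.001)+[.022]])
```

```text
t 6.08 pose [ 5.994000e-01  3.650000e-02  1.635000e-01 -1.797993e+02  2.329000e-01
 -1.673000e+00] F [-0.7 -0.1 -1.5] w 0.0238
tilt 0.2 0.23
level rot [-0.2   0.23 -0.  ]
1 [0.0193, 0.0049, 0.0002] wz 0.34
2 [0.0193, 0.0048, 0.0002] wz 0.34
```

Emit:
carry_out:
  plan:
    - {"grip":0.9,"dp":[0.004,0.007,0],"rotation":[0,0.2,0.3]}
    - {"grip":0.9,"dp":[0.014,0.004,0],"rotation":[0,0,0.3]}
    - {"grip":0.9,"dp":[0.014,0.001,0],"rotation":[0,0,0]}
    - {"grip":0.9,"dp":[0.006,0,0],"rotation":[0,0,0]}
    - {"grip":0.9,"dp":[0,0,0],"rotation":[0,0,0]}

```text
time_s: 6.5
tool_pos: [0.6338, 0.0266, 0.1632]
tool_rot: [-179.8, 0.3, -1.9]
force: [-0.3, 0.0, -0.7]
grip_width: 0.024
```

Run:
```python
from go import *
plan([fr('stand',-.042,.143,.001)+[.01]])
```

```text
t 6.5 pose [ 6.338000e-01  2.660000e-02  1.632000e-01 -1.797917e+02  2.562000e-01
 -1.898500e+00] F [-0.3  0.  -0.7] w 0.024
tilt 0.21 0.26
level rot [-0.21  0.26 -0.  ]
1 [0.0013, 0.0003, 0.0067] wz 0.15
2 [0.0013, 0.0003, 0.0067] wz 0.15
3 [0.0013, 0.0003, 0.0067] wz 0.15
```

Emit:
carry_out:
  plan:
    - {"grip":0.9,"dp":[0.003,0,0.007],"rotation":[-0.2,0.2,0.2]}
    - {"grip":0.9,"dp":[0,0,0.007],"rotation":[0,0,0]}
    - {"grip":0.9,"dp":[0,0,0.006],"rotation":[0,0,0]}
    - {"grip":0.9,"dp":[0,0,0],"rotation":[0,0,0]}

```text
time_s: 6.83
tool_pos: [0.6354, 0.027, 0.1426]
tool_rot: [179.9, -0.0, -2.0]
force: [0.6, -1.2, 0.2]
grip_width: 0.0241
```

Run:
```python
from go import *
plan([fr('stand',-.042,.142,.001)+[.01]])
```

```text
t 6.83 pose [ 6.354000e-01  2.700000e-02  1.426000e-01  1.799187e+02 -4.180000e-02
 -2.033600e+00] F [ 0.6 -1.2  0.2] w 0.0241
tilt -0.08 -0.04
level rot [ 0.08 -0.04 -0.  ]
1 [0.0022, 0.0014, 0.0006] wz 0.32
```

Emit:
carry_out:
  plan:
    - {"grip":0.7,"dp":[0,0,0.001],"rotation":[0,0,0]}
    - {"grip":0.5,"dp":[0,0,0],"rotation":[0,0,0]}
    - {"grip":0.5,"dp":[0,0,0],"rotation":[0,0,0]}
    - {"grip":0.5,"dp":[0,0,0],"rotation":[0,0,0]}
    - {"grip":0.5,"dp":[0,0,0],"rotation":[0,0,0]}
    - {"grip":0.5,"dp":[0,0,-0.02],"rotation":[0,0,0]}
    - {"grip":0.5,"dp":[0,0,-0.03],"rotation":[0,0,0]}
    - {"grip":0.5,"dp":[0,0,-0.03],"rotation":[0,0,0]}

```text
time_s: 7.5
tool_pos: [0.6295, 0.0269, 0.2161]
tool_rot: [179.9, 0.9, -2.0]
force: [0.5, -0.4, -0.3]
grip_width: 0.0436
```

Run:
```python
from go import *
plan([[.57,.15,.24,2,.041],fr('rack',-.104,.22,.001)+[.041]])
snap('side','s2',(200,140,310,250),5)
```

```text
t 7.5 pose [ 6.295000e-01  2.690000e-02  2.161000e-01  1.799022e+02  8.784000e-01
 -1.979600e+00] F [ 0.5 -0.4 -0.3] w 0.0436
tilt -0.1 0.88
level rot [0.1  0.88 0.  ]
1 [-0.0159, -0.0302, -0.006] wz -0.99
2 [-0.0154, -0.0305, -0.006] wz -0.99
3 [-0.0149, -0.0308, -0.006] wz -0.99
4 [-0.0143, -0.031, -0.006] wz -0.99
5 [-0.0027, -0.0343, 0.0067] wz -0.62
6 [-0.0024, -0.0344, 0.0067] wz -0.62
7 [-0.002, -0.0344, 0.0067] wz -0.62
```

View pics/s2.png

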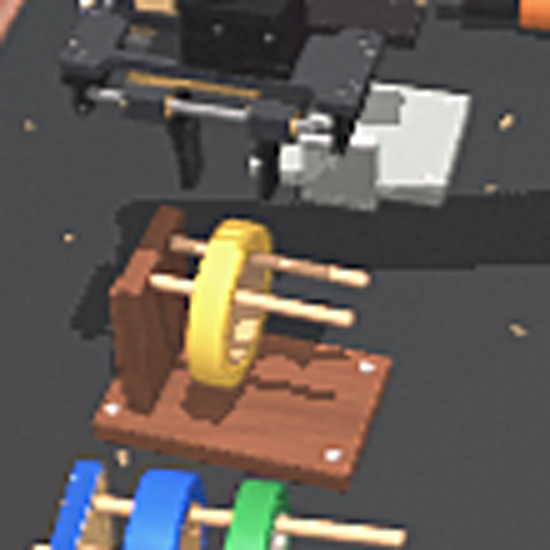

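Yellow hangs on the stand's dowels at (230,305), square, near the upright. Now green.

Emit:
carry_out:
  plan:
    - {"grip":0.5,"dp":[-0.016,-0.03,-0.004],"rotation":[0,0.8,-1]}
    - {"grip":0.5,"dp":[-0.015,-0.034,-0.004],"rotation":[0,0,-1]}
    - {"grip":0.5,"dp":[-0.015,-0.034,0],"rotation":[0,0,-1]}
    - {"grip":0.5,"dp":[-0.014,-0.034,0],"rotation":[0,0,-1]}
    - {"grip":0.5,"dp":[-0.003,-0.034,0],"rotation":[0,0,-0.6]}
    - {"grip":0.5,"dp":[-0.002,-0.034,0],"rotation":[0,0,-0.6]}
    - {"grip":0.5,"dp":[-0.002,-0.025,0],"rotation":[0,0,-0.6]}
    - {"grip":0.5,"dp":[0,0,0],"rotation":[0,0,0]}

```text
time_s: 8.22
tool_pos: [0.5646, 0.2587, 0.2369]
tool_rot: [179.9, -1.4, 3.5]
force: [-1.0, 1.2, -0.5]
grip_width: 0.0436
```

Run:
```python
from go import *
plan([fr('rack',-.1045,.205,.001)+[.041]])
```

```text
t 8.22 pose [  0.5646   0.2587   0.2369 179.8897  -1.3626   3.4825] F [-1.   1.2 -0.5] w 0.0436
tilt -0.11 -1.36
level rot [ 0.11 -1.36 -0.  ]
1 [-0.0073, 0.0057, 0.0319] wz -0.38
```

Emit:
carry_out:
  plan:
    - {"grip":0.5,"dp":[-0.007,0.006,0.01],"rotation":[0,-1.3,-0.4]}
    - {"grip":0.5,"dp":[0,0,0.015],"rotation":[0,0,0]}
    - {"grip":0.5,"dp":[0,0,0.005],"rotation":[0,0,0]}
    - {"grip":0.5,"dp":[0,0,0],"rotation":[0,0,0]}

```text
time_s: 8.55
tool_pos: [0.557, 0.2513, 0.2047]
tool_rot: [179.8, 0.1, 4.1]
force: [-0.0, -0.9, 0.7]
grip_width: 0.0436
```

Run:
```python
from go import *
plan([fr('rack',-.1045,.141,.001)+[.041]])
snap('wrist','w3',(180,120,480,270),2.6)
```

```text
t 8.55 pose [5.570000e-01 2.513000e-01 2.047000e-01 1.798322e+02 1.122000e-01
 4.081500e+00] F [-0.  -0.9  0.7] w 0.0436
tilt -0.17 0.11
level rot [0.17 0.11 0.  ]
1 [0.0004, -0.0006, 0.0319] wz 0.11
2 [0.0004, -0.0006, 0.0319] wz 0.11
```

View pics/w3.png

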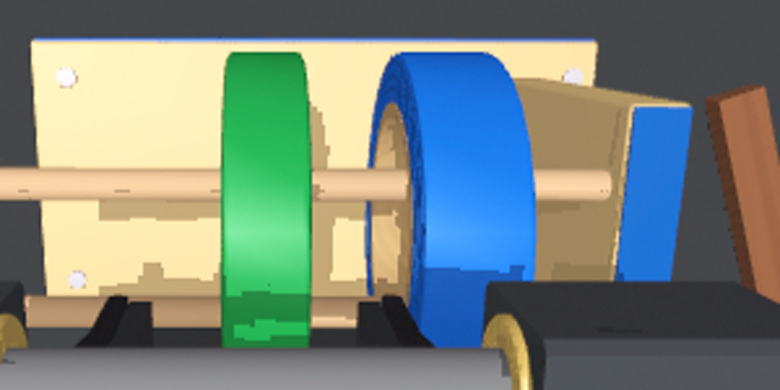

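The wrist view shows green at 222–312 (centre 267) and the fingers' inner edges at 152 and 358 (midpoint 255). Green is about 3 mm further in +x. Shift and descend.

Emit:
carry_out:
  plan:
    - {"grip":0.5,"dp":[0.003,-0.001,0.005],"rotation":[0,0,0]}
    - {"grip":0.5,"dp":[-0.001,0,0.015],"rotation":[0,0,0]}
    - {"grip":0.5,"dp":[-0.001,0,0.015],"rotation":[0,0,0]}
    - {"grip":0.5,"dp":[0,0,0.008],"rotation":[0,0,0]}
    - {"grip":0.5,"dp":[0,0,0],"rotation":[0,0,0]}

```text
time_s: 9.02
tool_pos: [0.5623, 0.2471, 0.1618]
tool_rot: [179.8, -0.1, 3.6]
force: [-0.3, 0.3, -0.4]
grip_width: 0.0435
```

Run:
```python
from go import *
plan([fr('rack',-.101,.141,.001)+[.041]])
```

```text
t 9.02 pose [ 5.623000e-01  2.471000e-01  1.618000e-01  1.797793e+02 -1.081000e-01
  3.562100e+00] F [-0.3  0.3 -0.4] w 0.0435
tilt -0.22 -0.11
level rot [ 0.22 -0.11 -0.  ]
1 [-0.0008, -0.0058, 0.0208] wz -0.3
```

Emit:
carry_out:
  plan:
    - {"grip":0.5,"dp":[-0.001,-0.005,0.009],"rotation":[0,0,-0.3]}
    - {"grip":0.5,"dp":[-0.001,-0.001,0.009],"rotation":[0,0,0]}
    - {"grip":0.5,"dp":[0,0,0.003],"rotation":[0,0,0]}
    - {"grip":0.5,"dp":[0,0,0],"rotation":[0,0,0]}

```text
time_s: 9.35
tool_pos: [0.5613, 0.2531, 0.1402]
tool_rot: [179.8, -0.2, 3.8]
force: [0.0, -0.5, 0.3]
grip_width: 0.0437
```

Run:
```python
from go import *
plan([fr('rack',-.101,.141,.001)+[.041]])
```

```text
t 9.35 pose [ 5.613000e-01  2.531000e-01  1.402000e-01  1.798177e+02 -2.128000e-01
  3.800100e+00] F [ 0.  -0.5  0.3] w 0.0437
tilt -0.18 -0.21
level rot [ 0.18 -0.21 -0.  ]
1 [-0.0001, 0.0003, -0.0008] wz -0.06
```

Emit:
carry_out:
  plan:
    - {"grip":0.6,"dp":[0,0,0],"rotation":[0,0,0]}
    - {"grip":0.7,"dp":[0,0,0],"rotation":[0,0,0]}
    - {"grip":0.8,"dp":[0,0,0],"rotation":[0,0,0]}
    - {"grip":0.9,"dp":[0,0,0],"rotation":[0,0,0]}
    - {"grip":0.9,"dp":[0,0,0],"rotation":[0,0,0]}
    - {"grip":0.9,"dp":[0,0,0],"rotation":[0,0,0]}

```text
time_s: 9.85
tool_pos: [0.5614, 0.2538, 0.1412]
tool_rot: [179.8, -0.3, 3.8]
force: [1.1, -0.3, -0.4]
grip_width: 0.0237
```

Emit:
carry_out:
  plan:
    - {"grip":0.9,"dp":[0,0,-0.008],"rotation":[0,0,0]}
    - {"grip":0.9,"dp":[0,0,-0.009],"rotation":[0,0,0]}
    - {"grip":0.9,"dp":[0,0,-0.004],"rotation":[0,0,0]}
    - {"grip":0.9,"dp":[0,0,0],"rotation":[0,0,0]}

```text
time_s: 10.18
tool_pos: [0.5612, 0.2536, 0.1641]
tool_rot: [179.8, -0.2, 3.8]
force: [-0.2, 0.4, -1.6]
grip_width: 0.024
```

Run:
```python
from go import *
plan([fr('rack',-.225,.162,.001)+[.02]])
```

```text
t 10.18 pose [ 5.612000e-01  2.536000e-01  1.641000e-01  1.798247e+02 -2.365000e-01
  3.830100e+00] F [-0.2  0.4 -1.6] w 0.024
tilt -0.18 -0.24
level rot [ 0.18 -0.24 -0.  ]
1 [-0.0177, 0.0001, 0.0003] wz -0.0
2 [-0.0177, 0.0001, 0.0003] wz -0.0
3 [-0.0177, 0.0001, 0.0003] wz -0.0
4 [-0.0177, 0.0001, 0.0003] wz -0.0
5 [-0.0177, 0.0001, 0.0003] wz -0.0
6 [-0.0177, 0.0001, 0.0003] wz -0.0
7 [-0.0177, 0.0001, 0.0003] wz -0.0
```

Green is gripped (24 mm) and lifted. Its home TCP is (0.5614, 0.2538, 0.1412). Draw off in two calls.

Emit:
carry_out:
  plan:
    - {"grip":0.9,"dp":[-0.01,0,0],"rotation":[0,0,0]}
    - {"grip":0.9,"dp":[-0.016,0,0],"rotation":[0,0,0]}
    - {"grip":0.9,"dp":[-0.016,0,0],"rotation":[0,0,0]}
    - {"grip":0.9,"dp":[-0.01,0,0],"rotation":[0,0,0]}
    - {"grip":0.9,"dp":[0,0,0],"rotation":[0,0,0]}

```text
time_s: 10.6
tool_pos: [0.5056, 0.2502, 0.1642]
tool_rot: [179.8, -0.2, 3.8]
force: [0.1, 0.3, -1.9]
grip_width: 0.0238
```

Run:
```python
from go import *
plan([fr('rack',-.235,.163,.001)+[.02]])
```

```text
t 10.6 pose [ 5.056000e-01  2.502000e-01  1.642000e-01  1.798497e+02 -2.488000e-01
  3.799900e+00] F [ 0.1  0.3 -1.9] w 0.0238
tilt -0.15 -0.25
level rot [ 0.15 -0.25 -0.  ]
1 [-0.0196, 0.0003, 0.0003] wz -0.02
2 [-0.0196, 0.0003, 0.0003] wz -0.02
3 [-0.0196, 0.0003, 0.0003] wz -0.02
4 [-0.0196, 0.0003, 0.0003] wz -0.02
```

Emit:
carry_out:
  plan:
    - {"grip":0.9,"dp":[-0.012,0,0],"rotation":[0,0,0]}
    - {"grip":0.9,"dp":[-0.018,0,0],"rotation":[0,0,0]}
    - {"grip":0.9,"dp":[-0.018,0,0],"rotation":[0,0,0]}
    - {"grip":0.9,"dp":[-0.018,0,0],"rotation":[0,0,0]}
    - {"grip":0.9,"dp":[-0.008,0,0],"rotation":[0,0,0]}
    - {"grip":0.9,"dp":[0,0,0],"rotation":[0,0,0]}

```text
time_s: 11.1
tool_pos: [0.4302, 0.2445, 0.1637]
tool_rot: [179.8, -0.5, 3.7]
force: [1.0, -0.3, -0.5]
grip_width: 0.0237
```

Emit:
carry_out:
  plan:
    - {"grip":0.9,"dp":[0.005,0.025,0],"rotation":[0,0,0.9]}
    - {"grip":0.9,"dp":[0.008,0.031,0],"rotation":[0,0,0.9]}
    - {"grip":0.9,"dp":[0.008,0.031,0],"rotation":[0,0,0.9]}
    - {"grip":0.9,"dp":[0.008,0.031,0],"rotation":[0,0,0.9]}
    - {"grip":0.9,"dp":[0.008,0.031,0],"rotation":[0,0,0.9]}
    - {"grip":0.9,"dp":[0.008,0.03,0],"rotation":[0,0,0.9]}
    - {"grip":0.9,"dp":[0.008,0.02,0],"rotation":[0,0,0.9]}
    - {"grip":0.9,"dp":[0,0.005,0],"rotation":[0,0,0]}

```text
time_s: 11.77
tool_pos: [0.4975, 0.0348, 0.1673]
tool_rot: [-180.0, -1.2, -2.5]
force: [-0.5, -0.6, -2.7]
grip_width: 0.0243
```

Run:
```python
from go import *
plan([fr('stand',-.18,.163,.002)+[.03]])
```

```text
t 11.77 pose [ 4.975000e-01  3.480000e-02  1.673000e-01 -1.799513e+02 -1.198600e+00
 -2.474800e+00] F [-0.5 -0.6 -2.7] w 0.0243
tilt 0.05 -1.2
level rot [-0.05 -1.2   0.  ]
1 [0.0023, 0.0025, 0.0043] wz -0.12
```

Emit:
carry_out:
  plan:
    - {"grip":0.9,"dp":[0.001,0.003,0.003],"rotation":[0,-1.1,0]}
    - {"grip":0.9,"dp":[0,0,0],"rotation":[0,0,0]}

```text
time_s: 11.93
tool_pos: [0.4999, 0.0297, 0.1641]
tool_rot: [-179.9, -0.0, -2.7]
force: [0.0, -0.4, -1.4]
grip_width: 0.0239
```

Emit:
carry_out:
  plan:
    - {"grip":0.9,"dp":[0.01,0,0],"rotation":[0,0,0]}
    - {"grip":0.9,"dp":[0.014,0,0],"rotation":[0,0,0]}
    - {"grip":0.9,"dp":[0.014,0,0],"rotation":[0,0,0]}
    - {"grip":0.9,"dp":[0.01,0,0],"rotation":[0,0,0]}
    - {"grip":0.9,"dp":[0,0,0],"rotation":[0,0,0]}

```text
time_s: 12.35
tool_pos: [0.5497, 0.0361, 0.1629]
tool_rot: [-179.7, 0.2, -2.1]
force: [-0.6, 0.8, -1.6]
grip_width: 0.0237
```

Run:
```python
from go import *
plan([fr('stand',-.101,.163,.002)+[.016]])
```

```text
t 12.35 pose [ 5.497000e-01  3.610000e-02  1.629000e-01 -1.796693e+02  1.607000e-01
 -2.115900e+00] F [-0.6  0.8 -1.6] w 0.0237
tilt 0.33 0.16
level rot [-0.33  0.16 -0.  ]
1 [0.0146, 0.003, -0.0001] wz 0.12
2 [0.0146, 0.003, -0.0001] wz 0.12
```

Emit:
carry_out:
  plan:
    - {"grip":0.9,"dp":[0.009,0.005,0],"rotation":[-0.3,0.1,0.2]}
    - {"grip":0.9,"dp":[0.012,0.003,0],"rotation":[0,0,0]}
    - {"grip":0.9,"dp":[0.006,0.001,0],"rotation":[0,0,0]}
    - {"grip":0.9,"dp":[0,0,0],"rotation":[0,0,0]}

```text
time_s: 12.68
tool_pos: [0.5768, 0.0291, 0.1622]
tool_rot: [-180.0, 0.2, -2.0]
force: [0.0, -0.5, -2.1]
grip_width: 0.0238
```

Run:
```python
from go import *
plan([fr('stand',-.101,.1425,.002)+[.007]])
```

```text
t 12.68 pose [ 5.768000e-01  2.910000e-02  1.622000e-01 -1.799521e+02  1.938000e-01
 -2.005100e+00] F [ 0.  -0.5 -2.1] w 0.0238
tilt 0.05 0.19
level rot [-0.05  0.19 -0.  ]
1 [0.0006, 0.0, 0.0066] wz 0.11
2 [0.0006, 0.0, 0.0066] wz 0.11
3 [0.0006, 0.0, 0.0066] wz 0.11
```

Emit:
carry_out:
  plan:
    - {"grip":0.9,"dp":[0,0,0.007],"rotation":[0,0.2,0.2]}
    - {"grip":0.9,"dp":[0,0,0.007],"rotation":[0,0,0]}
    - {"grip":0.9,"dp":[0,0,0.005],"rotation":[0,0,0]}
    - {"grip":0.9,"dp":[0,0,0],"rotation":[0,0,0]}

```text
time_s: 13.02
tool_pos: [0.5763, 0.0296, 0.142]
tool_rot: [-180.0, -0.1, -2.2]
force: [1.1, 0.0, -0.9]
grip_width: 0.0233
```

Run:
```python
from go import *
plan([fr('stand',-.101,.142,.002)+[.007]])
```

```text
t 13.02 pose [ 5.763000e-01  2.960000e-02  1.420000e-01 -1.799949e+02 -7.850000e-02
 -2.177300e+00] F [ 1.1  0.  -0.9] w 0.0233
tilt 0.01 -0.08
level rot [-0.01 -0.08  0.  ]
1 [0.0025, 0.0006, 0.0] wz 0.17
```

Emit:
carry_out:
  plan:
    - {"grip":0.7,"dp":[0,0,0.001],"rotation":[0,0,0]}
    - {"grip":0.5,"dp":[0,0,0],"rotation":[0,0,0]}
    - {"grip":0.5,"dp":[0,0,0],"rotation":[0,0,0]}
    - {"grip":0.5,"dp":[0,0,0],"rotation":[0,0,0]}
    - {"grip":0.5,"dp":[0,0,-0.01],"rotation":[0,0,0]}
    - {"grip":0.5,"dp":[0.001,0,-0.025],"rotation":[0,0,0]}
    - {"grip":0.48,"dp":[0,0,-0.03],"rotation":[0,0,0]}
    - {"grip":0.46,"dp":[0,0,-0.03],"rotation":[0,0,0]}

```text
time_s: 13.68
tool_pos: [0.5714, 0.0294, 0.2338]
tool_rot: [180.0, 0.8, -2.1]
force: [0.8, 0.2, 0.1]
grip_width: 0.0457
```

Run:
```python
from go import *
snap('side','s3',(200,140,310,250),5)
plan([fr('rack',-.046,.24,.001)+[.041]])
```

```text
t 13.73 pose [ 5.749000e-01  2.990000e-02  2.411000e-01 -1.799977e+02  1.531000e-01
 -2.136700e+00] F [2.7 0.5 4.6] w 0.0462
tilt 0.0 0.15
level rot [-0.    0.15 -0.  ]
1 [0.0054, -0.038, 0.0002] wz -1.0
2 [0.0061, -0.0379, 0.0002] wz -1.0
3 [0.0068, -0.0378, 0.0002] wz -1.0
4 [0.0074, -0.0377, 0.0002] wz -1.0
5 [0.0081, -0.0375, 0.0002] wz -1.0
6 [0.0087, -0.0374, 0.0002] wz -1.0
```

View pics/s3.png

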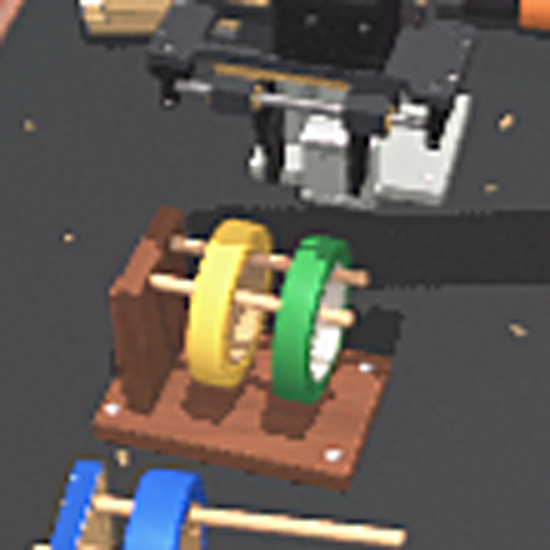

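Both rolls hang on the stand: yellow (230,305), green (312,320). Now blue, estimated at x = 0.617.

Emit:
carry_out:
  plan:
    - {"grip":0.46,"dp":[0.005,-0.03,0],"rotation":[0,0.1,-1]}
    - {"grip":0.46,"dp":[0.006,-0.038,0],"rotation":[0,0,-1]}
    - {"grip":0.46,"dp":[0.007,-0.038,0],"rotation":[0,0,-1]}
    - {"grip":0.46,"dp":[0.007,-0.038,0],"rotation":[0,0,-1]}
    - {"grip":0.46,"dp":[0.008,-0.038,0],"rotation":[0,0,-1]}
    - {"grip":0.46,"dp":[0.007,-0.03,0],"rotation":[0,0,-1]}
    - {"grip":0.46,"dp":[0,-0.003,0],"rotation":[0,0,0]}

```text
time_s: 14.32
tool_pos: [0.6214, 0.2473, 0.2527]
tool_rot: [179.9, -0.9, 3.2]
force: [-0.9, -0.3, 0.4]
grip_width: 0.0471
```

Run:
```python
from go import *
plan([fr('rack',-.045,.205,.001)+[.041]])
```

```text
t 14.32 pose [  0.6214   0.2473   0.2527 179.9339  -0.9286   3.1981] F [-0.9 -0.3  0.4] w 0.0471
tilt -0.07 -0.93
level rot [ 0.07 -0.93 -0.  ]
1 [-0.0019, -0.0048, 0.0239] wz -0.33
2 [-0.0019, -0.0048, 0.0239] wz -0.33
```

Emit:
carry_out:
  plan:
    - {"grip":0.47,"dp":[-0.003,-0.008,0.014],"rotation":[0,-0.9,-0.5]}
    - {"grip":0.47,"dp":[-0.001,-0.001,0.02],"rotation":[0,0,0]}
    - {"grip":0.47,"dp":[0,0,0.012],"rotation":[0,0,0]}
    - {"grip":0.47,"dp":[0,0,0],"rotation":[0,0,0]}

```text
time_s: 14.65
tool_pos: [0.6162, 0.26, 0.2054]
tool_rot: [-179.9, -0.0, 4.0]
force: [0.2, -0.3, 0.1]
grip_width: 0.046
```

Run:
```python
from go import *
plan([fr('rack',-.045,.141,.001)+[.041]])
snap('wrist','w4',(180,120,480,270),2.6)
```

```text
t 14.65 pose [ 6.162000e-01  2.600000e-01  2.054000e-01 -1.799433e+02 -7.500000e-03
  3.999600e+00] F [ 0.2 -0.3  0.1] w 0.046
tilt 0.06 -0.01
level rot [-0.06 -0.01  0.  ]
1 [0.0003, 0.0017, 0.0322] wz 0.07
2 [0.0003, 0.0017, 0.0322] wz 0.07
```

View pics/w4.png

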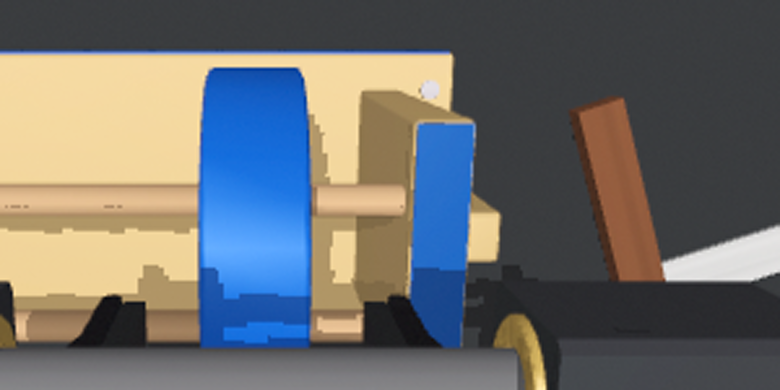

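Blue (199–312, centre 255) is exactly midway between the fingers (146 and 364), and it is the roll next to the upright. Descend.

Emit:
carry_out:
  plan:
    - {"grip":0.47,"dp":[0,0.003,0.006],"rotation":[0,0,0]}
    - {"grip":0.47,"dp":[-0.002,0,0.014],"rotation":[0,0,0]}
    - {"grip":0.47,"dp":[-0.002,0,0.014],"rotation":[0,0,0]}
    - {"grip":0.47,"dp":[0,0,0.006],"rotation":[0,0,0]}
    - {"grip":0.47,"dp":[0,0,0],"rotation":[0,0,0]}

```text
time_s: 15.12
tool_pos: [0.6163, 0.2503, 0.1675]
tool_rot: [180.0, -0.3, 3.5]
force: [-0.8, -0.4, 0.2]
grip_width: 0.0457
```

Run:
```python
from go import *
plan([fr('rack',-.0455,.1415,.001)+[.041]])
```

```text
t 15.12 pose [ 6.163000e-01  2.503000e-01  1.675000e-01  1.799519e+02 -3.447000e-01
  3.483000e+00] F [-0.8 -0.4  0.2] w 0.0457
tilt -0.05 -0.34
level rot [ 0.05 -0.34 -0.  ]
1 [0.0006, -0.0063, 0.026] wz -0.38
```

Emit:
carry_out:
  plan:
    - {"grip":0.47,"dp":[-0.001,-0.006,0.01],"rotation":[0,-0.3,-0.3]}
    - {"grip":0.47,"dp":[-0.001,-0.001,0.012],"rotation":[0,0,0]}
    - {"grip":0.47,"dp":[0,0,0.004],"rotation":[0,0,0]}
    - {"grip":0.47,"dp":[0,0,0],"rotation":[0,0,0]}

```text
time_s: 15.45
tool_pos: [0.6157, 0.2565, 0.1413]
tool_rot: [180.0, -0.2, 3.6]
force: [0.1, 0.2, 0.7]
grip_width: 0.0458
```

Run:
```python
from go import *
plan([fr('rack',-.0455,.1415,.001)+[.041]])
```

```text
t 15.45 pose [ 6.157000e-01  2.565000e-01  1.413000e-01  1.799724e+02 -2.059000e-01
  3.648300e+00] F [0.1 0.2 0.7] w 0.0458
tilt -0.03 -0.21
level rot [ 0.03 -0.21 -0.  ]
1 [0.0009, 0.0, -0.0002] wz -0.21
```

Emit:
carry_out:
  plan:
    - {"grip":0.55,"dp":[0,0,0],"rotation":[0,0,0]}
    - {"grip":0.65,"dp":[0,0,0],"rotation":[0,0,0]}
    - {"grip":0.75,"dp":[0,0,0],"rotation":[0,0,0]}
    - {"grip":0.85,"dp":[0,0,0],"rotation":[0,0,0]}
    - {"grip":0.85,"dp":[0,0,0],"rotation":[0,0,0]}
    - {"grip":0.85,"dp":[0,0,0],"rotation":[0,0,0]}
  force: 28

```text
time_s: 15.95
tool_pos: [0.6159, 0.257, 0.1416]
tool_rot: [180.0, -0.2, 3.7]
force: [1.5, 0.6, -1.1]
grip_width: 0.0296
```

Emit:
carry_out:
  plan:
    - {"grip":0.85,"dp":[0,0,-0.008],"rotation":[0,0,0]}
    - {"grip":0.85,"dp":[0,0,-0.009],"rotation":[0,0,0]}
    - {"grip":0.85,"dp":[0,0,-0.004],"rotation":[0,0,0]}
    - {"grip":0.85,"dp":[0,0,0],"rotation":[0,0,0]}

```text
time_s: 16.28
tool_pos: [0.6153, 0.2567, 0.1642]
tool_rot: [180.0, -0.1, 3.7]
force: [0.3, 0.1, -2.4]
grip_width: 0.0297
```

Emit:
carry_out:
  plan:
    - {"grip":0.85,"dp":[-0.01,0,0],"rotation":[0,0,0]}
    - {"grip":0.85,"dp":[-0.016,0,0],"rotation":[0,0,0]}
    - {"grip":0.85,"dp":[-0.016,0,0],"rotation":[0,0,0]}
    - {"grip":0.85,"dp":[-0.01,0,0],"rotation":[0,0,0]}
    - {"grip":0.85,"dp":[0,0,0],"rotation":[0,0,0]}

```text
time_s: 16.7
tool_pos: [0.559, 0.2535, 0.1643]
tool_rot: [180.0, -0.1, 3.7]
force: [-0.4, 0.0, -1.8]
grip_width: 0.0298
```

Run:
```python
from go import *
plan([fr('rack',-.235,.163,.001)+[.018]])
```

```text
t 16.7 pose [ 5.590000e-01  2.535000e-01  1.643000e-01  1.799763e+02 -1.141000e-01
  3.664400e+00] F [-0.4  0.  -1.8] w 0.0298
tilt -0.02 -0.11
level rot [ 0.02 -0.11 -0.  ]
1 [-0.0165, 0.0002, 0.0002] wz -0.02
2 [-0.0165, 0.0001, 0.0002] wz -0.02
3 [-0.0165, 0.0001, 0.0002] wz -0.02
4 [-0.0165, 0.0001, 0.0002] wz -0.02
5 [-0.0165, 0.0001, 0.0002] wz -0.02
6 [-0.0165, 0.0001, 0.0002] wz -0.02
7 [-0.0165, 0.0001, 0.0002] wz -0.02
8 [-0.0165, 0.0001, 0.0002] wz -0.02
```

Emit:
carry_out:
  plan:
    - {"grip":0.85,"dp":[-0.012,0,0],"rotation":[0,0,0]}
    - {"grip":0.85,"dp":[-0.019,0,0],"rotation":[0,0,0]}
    - {"grip":0.85,"dp":[-0.019,0,0],"rotation":[0,0,0]}
    - {"grip":0.85,"dp":[-0.019,0,0],"rotation":[0,0,0]}
    - {"grip":0.85,"dp":[-0.019,0,0],"rotation":[0,0,0]}
    - {"grip":0.85,"dp":[-0.019,0,0],"rotation":[0,0,0]}
    - {"grip":0.85,"dp":[-0.014,0,0],"rotation":[0,0,0]}
    - {"grip":0.85,"dp":[0,0,0],"rotation":[0,0,0]}

```text
time_s: 17.37
tool_pos: [0.4326, 0.2448, 0.1629]
tool_rot: [179.9, -0.2, 3.6]
force: [-0.4, -0.2, -2.5]
grip_width: 0.0297
```

Run:
```python
from go import *
print(fr('disp',0,0))
plan([[.46,.05,.165,2,.035],fr('disp',-.135,.165,.001)+[.035]])
```

```text
[np.float64(0.6488362156550844), np.float64(-0.28617076199652647), 0, np.float64(0.14209241855180083)]
t 17.37 pose [ 4.326000e-01  2.448000e-01  1.629000e-01  1.798804e+02 -2.202000e-01
  3.623000e+00] F [-0.4 -0.2 -2.5] w 0.0297
tilt -0.12 -0.22
level rot [ 0.12 -0.22 -0.  ]
1 [0.0025, 0.0327, -0.0003] wz 0.27
2 [0.0027, 0.0327, -0.0003] wz 0.27
3 [0.0028, 0.0327, -0.0003] wz 0.27
4 [0.003, 0.0326, -0.0003] wz 0.27
5 [0.0031, 0.0326, -0.0003] wz 0.27
6 [0.0033, 0.0326, -0.0003] wz 0.27
7 [0.0042, 0.0337, -0.0] wz 0.19
8 [0.0043, 0.0337, -0.0] wz 0.19
9 [0.0044, 0.0337, -0.0] wz 0.19
10 [0.0045, 0.0337, -0.0] wz 0.19
11 [0.0046, 0.0337, -0.0] wz 0.19
12 [0.0048, 0.0336, -0.0] wz 0.19
13 [0.0049, 0.0336, -0.0] wz 0.19
14 [0.005, 0.0336, -0.0] wz 0.19
15 [0.0051, 0.0336, -0.0] wz 0.19
16 [0.0052, 0.0336, -0.0] wz 0.19
```

Emit:
carry_out:
  plan:
    - {"grip":0.85,"dp":[0.002,0.025,0],"rotation":[0,0,0.3]}
    - {"grip":0.85,"dp":[0.003,0.033,0],"rotation":[0,0,0.3]}
    - {"grip":0.85,"dp":[0.003,0.033,0],"rotation":[0,0,0.3]}
    - {"grip":0.85,"dp":[0.003,0.033,0],"rotation":[0,0,0.3]}
    - {"grip":0.85,"dp":[0.003,0.033,0],"rotation":[0,0,0.3]}
    - {"grip":0.85,"dp":[0.003,0.033,0],"rotation":[0,0,0.3]}
    - {"grip":0.85,"dp":[0.004,0.033,0],"rotation":[0,0,0.2]}
    - {"grip":0.85,"dp":[0.004,0.033,0],"rotation":[0,0,0.2]}

```text
time_s: 18.03
tool_pos: [0.4753, -0.0102, 0.1664]
tool_rot: [-180.0, -1.0, 2.5]
force: [0.5, -0.5, -2.0]
grip_width: 0.0298
```

Run:
```python
from go import *
plan([fr('disp',-.135,.165,.001)+[.035]])
```

```text
t 18.03 pose [ 4.753000e-01 -1.020000e-02  1.664000e-01 -1.799682e+02 -9.562000e-01
  2.488300e+00] F [ 0.5 -0.5 -2. ] w 0.0298
tilt 0.03 -0.96
level rot [-0.03 -0.96  0.  ]
1 [0.0033, 0.0346, 0.0002] wz 0.29
2 [0.0035, 0.0346, 0.0002] wz 0.29
3 [0.0037, 0.0346, 0.0002] wz 0.29
4 [0.0038, 0.0345, 0.0002] wz 0.29
5 [0.004, 0.0345, 0.0002] wz 0.29
6 [0.0042, 0.0345, 0.0002] wz 0.29
7 [0.0044, 0.0345, 0.0002] wz 0.29
8 [0.0045, 0.0344, 0.0002] wz 0.29
```

Emit:
carry_out:
  plan:
    - {"grip":0.85,"dp":[0.003,0.034,0],"rotation":[0,-0.5,0.3]}
    - {"grip":0.85,"dp":[0.003,0.034,0],"rotation":[0,-0.4,0.3]}
    - {"grip":0.85,"dp":[0.003,0.034,0],"rotation":[0,0,0.3]}
    - {"grip":0.85,"dp":[0.003,0.034,0],"rotation":[0,0,0.3]}
    - {"grip":0.85,"dp":[0.003,0.034,0],"rotation":[0,0,0.3]}
    - {"grip":0.85,"dp":[0.003,0.034,0],"rotation":[0,0,0.3]}
    - {"grip":0.85,"dp":[0.003,0.034,0],"rotation":[0,0,0.3]}
    - {"grip":0.85,"dp":[0.003,0.025,0],"rotation":[0,0,0.3]}

```text
time_s: 18.7
tool_pos: [0.5101, -0.2938, 0.1679]
tool_rot: [179.6, -0.4, -0.3]
force: [0.0, 0.5, -1.7]
grip_width: 0.0295
```

Emit:
carry_out:
  plan:
    - {"grip":0.85,"dp":[0,0,0],"rotation":[0,0,0]}

```text
time_s: 18.78
tool_pos: [0.5092, -0.302, 0.1674]
tool_rot: [179.3, -0.4, -0.7]
force: [-0.4, -1.2, -2.0]
grip_width: 0.0301
```

Run:
```python
from go import *
plan([fr('disp',-.135,.165,.001)+[.035]])
```

```text
t 18.78 pose [ 5.092000e-01 -3.020000e-01  1.674000e-01  1.793059e+02 -3.525000e-01
 -7.412000e-01] F [-0.4 -1.2 -2. ] w 0.0301
tilt -0.69 -0.35
level rot [ 0.69 -0.35 -0.  ]
1 [0.0044, -0.0166, 0.0024] wz -0.88
```

Emit:
carry_out:
  plan:
    - {"grip":0.85,"dp":[0.002,-0.011,0.002],"rotation":[0.6,-0.3,-0.8]}
    - {"grip":0.85,"dp":[0.001,-0.003,0.001],"rotation":[0,0,0]}
    - {"grip":0.85,"dp":[0,0,0],"rotation":[0,0,0]}

```text
time_s: 19.03
tool_pos: [0.5128, -0.2889, 0.1626]
tool_rot: [-180.0, 0.0, -0.1]
force: [0.3, -0.3, -2.1]
grip_width: 0.0298
```

Run:
```python
from go import *
plan([fr('disp',-.135,.165,.001)+[.035]])
snap('side','s4',(230,100,330,190),5)
```

```text
t 19.03 pose [ 5.128000e-01 -2.889000e-01  1.626000e-01 -1.799882e+02  4.330000e-02
 -1.002000e-01] F [ 0.3 -0.3 -2.1] w 0.0298
tilt 0.01 0.04
level rot [-0.01  0.04 -0.  ]
1 [0.001, -0.0034, -0.0024] wz -0.24
```

View pics/s4.png

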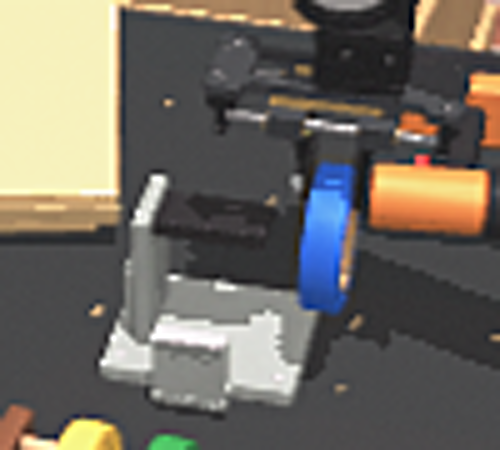

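Blue (centre about 327,238) is in front of the saddle end (275,225), at the right height. Insert along +x.

Emit:
carry_out:
  plan:
    - {"grip":0.85,"dp":[0.012,-0.003,-0.002],"rotation":[0,0,-0.2]}
    - {"grip":0.85,"dp":[0.015,0,0],"rotation":[0,0,0]}
    - {"grip":0.85,"dp":[0.015,0.001,0],"rotation":[0,0,0]}
    - {"grip":0.85,"dp":[0.008,0,0],"rotation":[0,0,0]}
    - {"grip":0.85,"dp":[0,0,0],"rotation":[0,0,0]}

```text
time_s: 19.5
tool_pos: [0.569, -0.2786, 0.1662]
tool_rot: [-179.9, -0.1, 0.7]
force: [0.0, 0.3, -2.7]
grip_width: 0.0294
```

Run:
```python
from go import *
plan([fr('disp',-.043,.164,.001)+[.016]])
```

```text
t 19.5 pose [ 5.690000e-01 -2.786000e-01  1.662000e-01 -1.799447e+02 -1.171000e-01
  7.171000e-01] F [ 0.   0.3 -2.7] w 0.0294
tilt 0.06 -0.12
level rot [-0.06 -0.12  0.  ]
1 [0.0122, 0.0024, 0.0007] wz 0.19
2 [0.0123, 0.0023, 0.0007] wz 0.19
3 [0.0123, 0.0023, 0.0007] wz 0.19
```

Emit:
carry_out:
  plan:
    - {"grip":0.85,"dp":[0.006,0.006,0.001],"rotation":[0,0,0.4]}
    - {"grip":0.85,"dp":[0.013,0.003,0],"rotation":[0,0,0.2]}
    - {"grip":0.85,"dp":[0.011,0.001,0],"rotation":[0,0,0]}
    - {"grip":0.85,"dp":[0,0,0],"rotation":[0,0,0]}

```text
time_s: 19.83
tool_pos: [0.6009, -0.2874, 0.1656]
tool_rot: [-180.0, -0.1, 0.2]
force: [0.4, 0.3, -1.1]
grip_width: 0.0296
```

Run:
```python
from go import *
plan([fr('disp',-.043,.1415,.001)+[.007]])
```

```text
t 19.83 pose [ 6.009000e-01 -2.874000e-01  1.656000e-01 -1.799711e+02 -8.740000e-02
  2.209000e-01] F [ 0.4  0.3 -1.1] w 0.0296
tilt 0.03 -0.09
level rot [-0.03 -0.09  0.  ]
1 [0.0012, -0.0005, 0.006] wz 0.02
2 [0.0012, -0.0005, 0.006] wz 0.02
3 [0.0012, -0.0005, 0.006] wz 0.02
4 [0.0012, -0.0005, 0.006] wz 0.02
```

Emit:
carry_out:
  plan:
    - {"grip":0.85,"dp":[0.003,-0.001,0.006],"rotation":[0,0,0]}
    - {"grip":0.85,"dp":[0.001,0,0.007],"rotation":[0,0,0]}
    - {"grip":0.85,"dp":[0,0,0.007],"rotation":[0,0,0]}
    - {"grip":0.85,"dp":[0,0,0.003],"rotation":[0,0,0]}
    - {"grip":0.85,"dp":[0,0,0],"rotation":[0,0,0]}

```text
time_s: 20.25
tool_pos: [0.6042, -0.2873, 0.1416]
tool_rot: [180.0, -0.1, 0.1]
force: [0.7, 1.2, 2.9]
grip_width: 0.0296
```

Run:
```python
from go import *
plan([fr('disp',-.043,.1415,.001)+[.007]])
```

```text
t 20.25 pose [ 6.042000e-01 -2.873000e-01  1.416000e-01  1.799538e+02 -1.019000e-01
  1.340000e-01] F [0.7 1.2 2.9] w 0.0296
tilt -0.05 -0.1
level rot [ 0.05 -0.1  -0.  ]
1 [0.0017, -0.002, 0.0001] wz -0.01
```

Contact is felt (+2.9 N), so it is seated. Open to 46 mm (the upright is near) and rise.

Emit:
carry_out:
  plan:
    - {"grip":0.6,"dp":[0,0,0],"rotation":[0,0,0]}
    - {"grip":0.47,"dp":[0,0,0],"rotation":[0,0,0]}
    - {"grip":0.47,"dp":[0,0,0],"rotation":[0,0,0]}
    - {"grip":0.47,"dp":[0,0,0],"rotation":[0,0,0]}
    - {"grip":0.47,"dp":[0,0,-0.01],"rotation":[0,0,0]}
    - {"grip":0.47,"dp":[0.001,0,-0.025],"rotation":[0,0,0]}
    - {"grip":0.48,"dp":[0,0,-0.03],"rotation":[0,0,0]}
    - {"grip":0.5,"dp":[0,0,-0.03],"rotation":[0,0,0]}

```text
time_s: 20.92
tool_pos: [0.5994, -0.2865, 0.2329]
tool_rot: [-179.7, 0.7, 0.1]
force: [1.3, -0.1, -0.2]
grip_width: 0.0447
```

Run:
```python
from go import *
plan([[.5763,.0276,.235,-2.2,.04]])
snap('side','s5',(230,100,330,190),5)
```

```text
t 20.92 pose [ 5.994000e-01 -2.865000e-01  2.329000e-01 -1.797366e+02  7.198000e-01
  6.870000e-02] F [ 1.3 -0.1 -0.2] w 0.0447
tilt 0.26 0.72
level rot [-0.26  0.72 -0.  ]
1 [-0.0028, -0.0393, -0.0003] wz 0.28
2 [-0.003, -0.0393, -0.0003] wz 0.28
3 [-0.0032, -0.0392, -0.0003] wz 0.28
4 [-0.0034, -0.0392, -0.0003] wz 0.28
5 [-0.0036, -0.0392, -0.0003] wz 0.28
6 [-0.0038, -0.0392, -0.0003] wz 0.28
7 [-0.004, -0.0392, -0.0003] wz 0.28
8 [-0.0042, -0.0391, -0.0003] wz 0.28
```

View pics/s5.png

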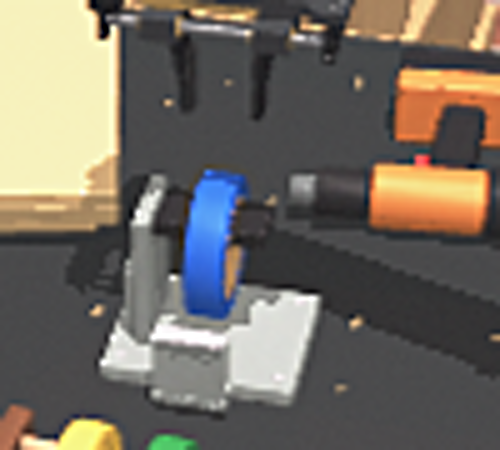

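Blue (212,240) hangs mid-saddle, with the saddle showing on both sides of it, and the drill is untouched. Back for green.

Emit:
carry_out:
  plan:
    - {"grip":0.5,"dp":[-0.003,-0.033,0],"rotation":[-0.2,0.7,0.3]}
    - {"grip":0.5,"dp":[-0.003,-0.04,0],"rotation":[0,0,0.3]}
    - {"grip":0.5,"dp":[-0.003,-0.04,0],"rotation":[0,0,0.3]}
    - {"grip":0.5,"dp":[-0.003,-0.04,0],"rotation":[0,0,0.3]}
    - {"grip":0.5,"dp":[-0.004,-0.04,0],"rotation":[0,0,0.3]}
    - {"grip":0.5,"dp":[-0.004,-0.04,0],"rotation":[0,0,0.3]}
    - {"grip":0.5,"dp":[-0.004,-0.035,0],"rotation":[0,0,0.3]}
    - {"grip":0.5,"dp":[-0.004,-0.02,0],"rotation":[0,0,0.2]}

```text
time_s: 21.63
tool_pos: [0.5834, 0.001, 0.2492]
tool_rot: [179.2, -1.7, -3.4]
force: [-0.7, 1.4, 0.5]
grip_width: 0.0437
```

Emit:
carry_out:
  plan:
    - {"grip":0.5,"dp":[0,0,0],"rotation":[0,0,0]}

```text
time_s: 21.72
tool_pos: [0.5828, 0.0081, 0.2505]
tool_rot: [179.4, -1.7, -2.9]
force: [0.3, 0.0, 0.4]
grip_width: 0.0434
```

Run:
```python
from go import *
plan([[.5763,.0286,.205,-2.3,.04]])
```

```text
t 21.72 pose [ 5.828000e-01  8.100000e-03  2.505000e-01  1.793832e+02 -1.743200e+00
 -2.863300e+00] F [0.3 0.  0.4] w 0.0434
tilt -0.62 -1.74
level rot [ 0.62 -1.74 -0.01]
1 [-0.0037, -0.0101, 0.0227] wz -0.28
2 [-0.0037, -0.0101, 0.0227] wz -0.28
```

Emit:
carry_out:
  plan:
    - {"grip":0.5,"dp":[-0.006,-0.015,0.01],"rotation":[0.6,-1.7,-0.5]}
    - {"grip":0.5,"dp":[-0.001,-0.003,0.02],"rotation":[0,0,0]}
    - {"grip":0.5,"dp":[0,0,0.012],"rotation":[0,0,0]}
    - {"grip":0.5,"dp":[0,0,0],"rotation":[0,0,0]}

```text
time_s: 22.05
tool_pos: [0.5774, 0.0288, 0.2085]
tool_rot: [-180.0, -0.1, -2.2]
force: [-0.1, 0.3, 0.4]
grip_width: 0.0432
```

Run:
```python
from go import *
plan([[.5763,.0296,.142,-2.3,.04]])
```

```text
t 22.05 pose [ 5.774000e-01  2.880000e-02  2.085000e-01 -1.799731e+02 -6.870000e-02
 -2.210100e+00] F [-0.1  0.3  0.4] w 0.0432
tilt 0.03 -0.07
level rot [-0.03 -0.07  0.  ]
1 [-0.0005, -0.0004, 0.0332] wz 0.04
2 [-0.0005, -0.0004, 0.0332] wz 0.04
```

Emit:
carry_out:
  plan:
    - {"grip":0.5,"dp":[0,-0.001,0.01],"rotation":[0,0,0]}
    - {"grip":0.5,"dp":[-0.002,-0.001,0.015],"rotation":[0,0,0]}
    - {"grip":0.5,"dp":[-0.002,-0.001,0.014],"rotation":[0,0,0]}
    - {"grip":0.5,"dp":[0,0,0.006],"rotation":[0,0,0]}
    - {"grip":0.5,"dp":[0,0,0],"rotation":[0,0,0]}

```text
time_s: 22.47
tool_pos: [0.5743, 0.0269, 0.1599]
tool_rot: [180.0, 0.1, -2.7]
force: [-0.2, 0.2, -0.5]
grip_width: 0.0436
```

Run:
```python
from go import *
plan([[.5763,.0296,.142,-2.3,.04]])
```

```text
t 22.47 pose [ 5.743000e-01  2.690000e-02  1.599000e-01  1.799945e+02  6.800000e-02
 -2.686300e+00] F [-0.2  0.2 -0.5] w 0.0436
tilt -0.01 0.07
level rot [0.01 0.07 0.  ]
1 [0.0019, -0.0028, 0.0179] wz -0.39
```

Emit:
carry_out:
  plan:
    - {"grip":0.5,"dp":[0.001,-0.002,0.008],"rotation":[0,0,-0.3]}
    - {"grip":0.5,"dp":[0,0,0.008],"rotation":[0,0,0]}
    - {"grip":0.5,"dp":[0,0,0.002],"rotation":[0,0,0]}
    - {"grip":0.5,"dp":[0,0,0],"rotation":[0,0,0]}

```text
time_s: 22.8
tool_pos: [0.5769, 0.0272, 0.1413]
tool_rot: [180.0, -0.0, -2.5]
force: [-0.2, -0.0, -0.1]
grip_width: 0.0436
```

Emit:
carry_out:
  plan:
    - {"grip":0.6,"dp":[0,0,0],"rotation":[0,0,0]}
    - {"grip":0.7,"dp":[0,0,0],"rotation":[0,0,0]}
    - {"grip":0.8,"dp":[0,0,0],"rotation":[0,0,0]}
    - {"grip":0.9,"dp":[0,0,0],"rotation":[0,0,0]}
    - {"grip":0.9,"dp":[0,0,0],"rotation":[0,0,0]}
    - {"grip":0.9,"dp":[0,0,0],"rotation":[0,0,0]}
  force: 25

```text
time_s: 23.3
tool_pos: [0.5774, 0.0273, 0.1426]
tool_rot: [180.0, -0.1, -2.5]
force: [-0.5, 0.1, -2.0]
grip_width: 0.0234
```

Emit:
carry_out:
  plan:
    - {"grip":0.9,"dp":[0,0,-0.008],"rotation":[0,0,0]}
    - {"grip":0.9,"dp":[0,0,-0.009],"rotation":[0,0,0]}
    - {"grip":0.9,"dp":[0,0,-0.004],"rotation":[0,0,0]}
    - {"grip":0.9,"dp":[0,0,0],"rotation":[0,0,0]}

```text
time_s: 23.63
tool_pos: [0.5771, 0.0274, 0.1654]
tool_rot: [180.0, -0.1, -2.5]
force: [0.6, -0.3, -2.1]
grip_width: 0.0237
```

Run:
```python
from go import *
plan([fr('stand',-.19,.164,.002)+[.018]])
```

```text
t 23.63 pose [ 5.771000e-01  2.740000e-02  1.654000e-01  1.799914e+02 -6.870000e-02
 -2.509700e+00] F [ 0.6 -0.3 -2.1] w 0.0237
tilt -0.01 -0.07
level rot [ 0.01 -0.07 -0.  ]
1 [-0.0175, -0.0003, 0.0003] wz -0.03
2 [-0.0175, -0.0003, 0.0003] wz -0.03
3 [-0.0175, -0.0003, 0.0003] wz -0.03
4 [-0.0175, -0.0003, 0.0003] wz -0.03
5 [-0.0175, -0.0003, 0.0003] wz -0.03
```

Emit:
carry_out:
  plan:
    - {"grip":0.9,"dp":[-0.012,0,0],"rotation":[0,0,0]}
    - {"grip":0.9,"dp":[-0.018,0,0],"rotation":[0,0,0]}
    - {"grip":0.9,"dp":[-0.018,0,0],"rotation":[0,0,0]}
    - {"grip":0.9,"dp":[-0.018,0,0],"rotation":[0,0,0]}
    - {"grip":0.9,"dp":[-0.018,0,0],"rotation":[0,0,0]}
    - {"grip":0.9,"dp":[-0.01,0,0],"rotation":[0,0,0]}
    - {"grip":0.9,"dp":[0,0,0],"rotation":[0,0,0]}

```text
time_s: 24.22
tool_pos: [0.4815, 0.032, 0.167]
tool_rot: [-180.0, -0.4, -2.5]
force: [-0.4, -0.8, -1.6]
grip_width: 0.0238
```

Run:
```python
from go import *
plan([fr('rack',-.235,.164,.002)+[.033]])
```

```text
t 24.22 pose [ 4.815000e-01  3.200000e-02  1.670000e-01 -1.799695e+02 -3.620000e-01
 -2.525500e+00] F [-0.4 -0.8 -1.6] w 0.0238
tilt 0.03 -0.36
level rot [-0.03 -0.36  0.  ]
1 [-0.0091, -0.03, 0.0004] wz -0.91
2 [-0.0086, -0.0302, 0.0004] wz -0.91
3 [-0.0081, -0.0303, 0.0004] wz -0.91
4 [-0.0076, -0.0304, 0.0004] wz -0.91
5 [-0.0071, -0.0305, 0.0004] wz -0.91
6 [-0.0066, -0.0306, 0.0004] wz -0.91
7 [-0.0062, -0.0308, 0.0004] wz -0.91
```

Emit:
carry_out:
  plan:
    - {"grip":0.9,"dp":[-0.01,-0.024,0],"rotation":[0,-0.3,-0.9]}
    - {"grip":0.9,"dp":[-0.01,-0.03,0],"rotation":[0,0,-0.9]}
    - {"grip":0.9,"dp":[-0.009,-0.03,0],"rotation":[0,0,-0.9]}
    - {"grip":0.9,"dp":[-0.008,-0.03,0],"rotation":[0,0,-0.9]}
    - {"grip":0.9,"dp":[-0.007,-0.03,0],"rotation":[0,0,-0.9]}
    - {"grip":0.9,"dp":[-0.006,-0.03,0],"rotation":[0,0,-0.9]}
    - {"grip":0.9,"dp":[-0.005,-0.02,0],"rotation":[0,0,-0.9]}
    - {"grip":0.9,"dp":[0,-0.004,0],"rotation":[0,0,0]}

```text
time_s: 24.88
tool_pos: [0.4324, 0.2372, 0.1703]
tool_rot: [-179.8, -0.8, 3.5]
force: [0.4, 0.7, -0.6]
grip_width: 0.0239
```

Run:
```python
from go import *
plan([fr('rack',-.23,.164,.001)+[.033]])
```

```text
t 24.88 pose [ 4.324000e-01  2.372000e-01  1.703000e-01 -1.797918e+02 -8.047000e-01
  3.490300e+00] F [ 0.4  0.7 -0.6] w 0.0239
tilt 0.21 -0.8
level rot [-0.21 -0.8   0.  ]
1 [0.0005, -0.0069, 0.0063] wz -0.37
```

Emit:
carry_out:
  plan:
    - {"grip":0.9,"dp":[0,-0.004,0.005],"rotation":[-0.2,-0.7,-0.3]}
    - {"grip":0.9,"dp":[0,-0.001,0.001],"rotation":[0,0,0]}
    - {"grip":0.9,"dp":[0,0,0],"rotation":[0,0,0]}

```text
time_s: 25.13
tool_pos: [0.4341, 0.2434, 0.1643]
tool_rot: [-180.0, -0.1, 3.9]
force: [0.6, -0.2, -1.1]
grip_width: 0.0238
```

Run:
```python
from go import *
plan([fr('rack',-.1015,.164,0)+[.018]])
```

```text
t 25.13 pose [ 4.341000e-01  2.434000e-01  1.643000e-01 -1.799508e+02 -1.436000e-01
  3.891700e+00] F [ 0.6 -0.2 -1.1] w 0.0238
tilt 0.05 -0.14
level rot [-0.05 -0.14  0.  ]
1 [0.0159, 0.0, 0.0] wz 0.0
2 [0.0159, 0.0, 0.0] wz 0.0
3 [0.0159, 0.0, 0.0] wz 0.0
4 [0.0159, 0.0, 0.0] wz 0.0
5 [0.0159, 0.0, 0.0] wz 0.0
6 [0.0159, 0.0, 0.0] wz 0.0
7 [0.0159, 0.0, 0.0] wz 0.0
8 [0.0159, 0.0, 0.0] wz 0.0
```

Emit:
carry_out:
  plan:
    - {"grip":0.9,"dp":[0.01,0,0],"rotation":[0,0,0]}
    - {"grip":0.9,"dp":[0.014,0.001,0],"rotation":[0,0,0]}
    - {"grip":0.9,"dp":[0.014,0.001,0],"rotation":[0,0,0]}
    - {"grip":0.9,"dp":[0.014,0.001,0],"rotation":[0,0,0]}
    - {"grip":0.9,"dp":[0.008,0,0],"rotation":[0,0,0]}
    - {"grip":0.9,"dp":[0,0,0],"rotation":[0,0,0]}

```text
time_s: 25.63
tool_pos: [0.5035, 0.2355, 0.1626]
tool_rot: [179.9, -0.1, 3.0]
force: [-0.8, 3.3, -0.4]
grip_width: 0.0239
```

Run:
```python
from go import *
plan([fr('rack',-.1015,.164,0)+[.016]])
```

```text
t 25.63 pose [ 5.035000e-01  2.355000e-01  1.626000e-01  1.798841e+02 -1.478000e-01
  3.038900e+00] F [-0.8  3.3 -0.4] w 0.0239
tilt -0.12 -0.15
level rot [ 0.12 -0.15 -0.  ]
1 [0.0145, -0.0033, -0.0003] wz -0.21
2 [0.0145, -0.0032, -0.0003] wz -0.21
3 [0.0145, -0.0032, -0.0003] wz -0.21
4 [0.0145, -0.0031, -0.0003] wz -0.21
```

Emit:
carry_out:
  plan:
    - {"grip":0.9,"dp":[0,-0.006,0],"rotation":[0,0,-0.4]}
    - {"grip":0.9,"dp":[0,-0.004,0],"rotation":[0,0,-0.3]}
    - {"grip":0.9,"dp":[0,0,0],"rotation":[0,0,0]}

```text
time_s: 25.88
tool_pos: [0.5033, 0.2444, 0.1619]
tool_rot: [179.8, -0.0, 3.6]
force: [-1.0, 0.1, -1.6]
grip_width: 0.0237
```

Run:
```python
from go import *
plan([fr('rack',-.1015,.164,0)+[.016]])
```

```text
t 25.88 pose [ 5.033000e-01  2.444000e-01  1.619000e-01  1.798225e+02 -4.730000e-02
  3.610800e+00] F [-1.   0.1 -1.6] w 0.0237
tilt -0.18 -0.05
level rot [ 0.18 -0.05 -0.  ]
1 [0.0145, -0.001, -0.0005] wz -0.06
2 [0.0145, -0.0009, -0.0005] wz -0.06
3 [0.0145, -0.0009, -0.0005] wz -0.06
4 [0.0145, -0.0009, -0.0005] wz -0.06
```

Emit:
carry_out:
  plan:
    - {"grip":0.9,"dp":[0.008,-0.003,-0.001],"rotation":[0,0,-0.1]}
    - {"grip":0.9,"dp":[0.013,-0.002,0],"rotation":[0,0,0]}
    - {"grip":0.9,"dp":[0.013,-0.002,0],"rotation":[0,0,0]}
    - {"grip":0.9,"dp":[0.011,-0.001,0],"rotation":[0,0,0]}
    - {"grip":0.9,"dp":[0,0,0],"rotation":[0,0,0]}

```text
time_s: 26.3
tool_pos: [0.549, 0.2561, 0.1639]
tool_rot: [179.6, -0.2, 3.9]
force: [0.6, -0.7, -2.0]
grip_width: 0.0236
```

Run:
```python
from go import *
plan([fr('rack',-.1015,.142,0)+[.008]])
```

```text
t 26.3 pose [ 5.490000e-01  2.561000e-01  1.639000e-01  1.795768e+02 -1.948000e-01
  3.908000e+00] F [ 0.6 -0.7 -2. ] w 0.0236
tilt -0.42 -0.19
level rot [ 0.42 -0.19 -0.  ]
1 [0.0028, 0.0013, 0.0055] wz 0.01
2 [0.0028, 0.0013, 0.0055] wz 0.01
3 [0.0028, 0.0013, 0.0055] wz 0.01
4 [0.0028, 0.0013, 0.0055] wz 0.01
```

Emit:
carry_out:
  plan:
    - {"grip":0.9,"dp":[0.007,0.003,0],"rotation":[0.4,-0.2,0]}
    - {"grip":0.9,"dp":[0.002,0.001,0],"rotation":[0,0,0]}
    - {"grip":0.9,"dp":[0,0,0],"rotation":[0,0,0]}

```text
time_s: 26.55
tool_pos: [0.5583, 0.2529, 0.1639]
tool_rot: [180.0, 0.1, 4.0]
force: [-0.2, -0.3, -1.1]
grip_width: 0.0239
```

Run:
```python
from go import *
plan([fr('rack',-.1015,.142,0)+[.008]])
```

```text
t 26.55 pose [5.583000e-01 2.529000e-01 1.639000e-01 1.799851e+02 6.650000e-02
 3.992600e+00] F [-0.2 -0.3 -1.1] w 0.0239
tilt -0.01 0.07
level rot [0.01 0.07 0.  ]
1 [0.0008, 0.0004, 0.0073] wz 0.04
2 [0.0008, 0.0004, 0.0073] wz 0.04
3 [0.0008, 0.0004, 0.0073] wz 0.04
```

Emit:
carry_out:
  plan:
    - {"grip":0.9,"dp":[0.002,0.001,0.007],"rotation":[0,0,0]}
    - {"grip":0.9,"dp":[0,0,0.007],"rotation":[0,0,0]}
    - {"grip":0.9,"dp":[0,0,0.006],"rotation":[0,0,0]}
    - {"grip":0.9,"dp":[0,0,0],"rotation":[0,0,0]}

```text
time_s: 26.88
tool_pos: [0.5606, 0.2517, 0.1432]
tool_rot: [180.0, -0.1, 4.0]
force: [0.7, 0.2, -1.0]
grip_width: 0.0235
```

Run:
```python
from go import *
plan([fr('rack',-.1015,.1415,0)+[.008]])
```

```text
t 26.88 pose [ 5.60600e-01  2.51700e-01  1.43200e-01  1.79996e+02 -6.66000e-02
  3.95650e+00] F [ 0.7  0.2 -1. ] w 0.0235
tilt -0.0 -0.07
level rot [ 0.   -0.07 -0.  ]
1 [0.0002, -0.0001, 0.0017] wz 0.1
```

Emit:
carry_out:
  plan:
    - {"grip":0.9,"dp":[0,0,0.002],"rotation":[0,0,0]}
    - {"grip":0.7,"dp":[0,0,0],"rotation":[0,0,0]}
    - {"grip":0.5,"dp":[0,0,0],"rotation":[0,0,0]}
    - {"grip":0.5,"dp":[0,0,0],"rotation":[0,0,0]}
    - {"grip":0.5,"dp":[0,0,0],"rotation":[0,0,0]}
    - {"grip":0.5,"dp":[0,0,-0.02],"rotation":[0,0,0]}
    - {"grip":0.5,"dp":[0.001,0,-0.03],"rotation":[0,0,0]}
    - {"grip":0.5,"dp":[0,0,-0.03],"rotation":[0,0,0]}

```text
time_s: 27.55
tool_pos: [0.5565, 0.25, 0.2165]
tool_rot: [179.7, 0.7, 4.1]
force: [0.1, 0.6, -0.6]
grip_width: 0.0429
```

Run:
```python
from go import *
plan([[.6354,.0270,.225,-2.0,.04]])
snap('side','s6',(190,185,310,305),5)
```

```text
t 27.55 pose [  0.5565   0.25     0.2165 179.7283   0.7183   4.0733] F [ 0.1  0.6 -0.6] w 0.0429
tilt -0.27 0.72
level rot [0.27 0.72 0.  ]
1 [0.0105, 0.038, -0.0014] wz 1.01
2 [0.0111, 0.0378, -0.0014] wz 1.01
3 [0.0118, 0.0376, -0.0014] wz 1.01
4 [0.0125, 0.0374, -0.0014] wz 1.01
5 [0.0131, 0.0372, -0.0014] wz 1.01
6 [0.0138, 0.0369, -0.0014] wz 1.01
```

View pics/s6.png

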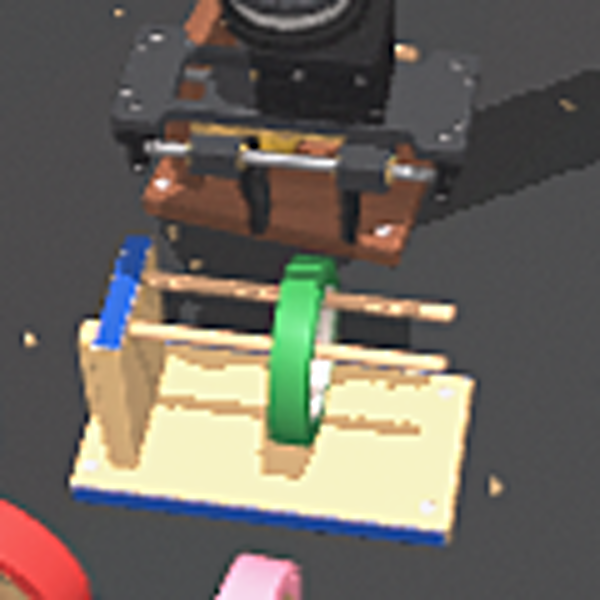

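Green (303,350) hangs square on the rack's dowels in the middle place. Now yellow.

Emit:
carry_out:
  plan:
    - {"grip":0.5,"dp":[0.01,0.03,0],"rotation":[0.2,0.7,1]}
    - {"grip":0.5,"dp":[0.011,0.037,0],"rotation":[0,0,1]}
    - {"grip":0.5,"dp":[0.012,0.037,0],"rotation":[0,0,1]}
    - {"grip":0.5,"dp":[0.012,0.037,0],"rotation":[0,0,1]}
    - {"grip":0.5,"dp":[0.012,0.037,0],"rotation":[0,0,1]}
    - {"grip":0.5,"dp":[0.01,0.03,0],"rotation":[0,0,1]}
    - {"grip":0.5,"dp":[0.002,0.006,0],"rotation":[0,0,0]}
    - {"grip":0.5,"dp":[0,0,0],"rotation":[0,0,0]}

```text
time_s: 28.27
tool_pos: [0.6381, 0.0362, 0.2273]
tool_rot: [-179.6, -1.1, -1.7]
force: [0.3, 0.4, -0.3]
grip_width: 0.0433
```

Run:
```python
from go import *
plan([[.6354,.0270,.205,-2.0,.04]])
```

```text
t 28.27 pose [ 6.381000e-01  3.620000e-02  2.273000e-01 -1.796137e+02 -1.078600e+00
 -1.700300e+00] F [ 0.3  0.4 -0.3] w 0.0433
tilt 0.39 -1.08
level rot [-0.39 -1.08  0.  ]
1 [-0.0024, 0.0093, 0.0223] wz 0.3
```

Emit:
carry_out:
  plan:
    - {"grip":0.5,"dp":[-0.002,0.007,0.006],"rotation":[-0.4,-1,0.3]}
    - {"grip":0.5,"dp":[0,0.001,0.01],"rotation":[0,0,0]}
    - {"grip":0.5,"dp":[0,0,0.004],"rotation":[0,0,0]}
    - {"grip":0.5,"dp":[0,0,0],"rotation":[0,0,0]}

```text
time_s: 28.6
tool_pos: [0.6346, 0.0313, 0.2044]
tool_rot: [-180.0, 0.1, -1.8]
force: [-0.5, 0.5, 0.7]
grip_width: 0.0435
```

Run:
```python
from go import *
plan([[.6354,.0270,.142,-2.0,.04]])
```

```text
t 28.6 pose [ 6.346000e-01  3.130000e-02  2.044000e-01 -1.799565e+02  1.110000e-01
 -1.801500e+00] F [-0.5  0.5  0.7] w 0.0435
tilt 0.04 0.11
level rot [-0.04  0.11 -0.  ]
1 [0.0005, 0.0021, 0.0312] wz 0.1
2 [0.0005, 0.0021, 0.0312] wz 0.1
```

Emit:
carry_out:
  plan:
    - {"grip":0.5,"dp":[0.001,0.002,0.008],"rotation":[0,0,0.1]}
    - {"grip":0.5,"dp":[-0.001,0,0.014],"rotation":[0,0,0]}
    - {"grip":0.5,"dp":[-0.001,0,0.014],"rotation":[0,0,0]}
    - {"grip":0.5,"dp":[0,0,0.006],"rotation":[0,0,0]}
    - {"grip":0.5,"dp":[0,0,0],"rotation":[0,0,0]}

```text
time_s: 29.02
tool_pos: [0.6321, 0.0367, 0.1591]
tool_rot: [-179.8, 0.1, -1.3]
force: [0.5, 0.5, 0.3]
grip_width: 0.0434
```

Run:
```python
from go import *
plan([[.6354,.0270,.142,-2.0,.04]])
```

```text
t 29.02 pose [ 6.321000e-01  3.670000e-02  1.591000e-01 -1.798192e+02  1.277000e-01
 -1.308600e+00] F [0.5 0.5 0.3] w 0.0434
tilt 0.18 0.13
level rot [-0.18  0.13 -0.  ]
1 [0.0035, 0.0096, 0.0171] wz 0.69
```

Emit:
carry_out:
  plan:
    - {"grip":0.5,"dp":[0.003,0.007,0.004],"rotation":[-0.2,0.1,0.6]}
    - {"grip":0.5,"dp":[0,0.001,0.007],"rotation":[0,0,0]}
    - {"grip":0.5,"dp":[0,0,0.004],"rotation":[0,0,0]}
    - {"grip":0.5,"dp":[0,0,0],"rotation":[0,0,0]}

```text
time_s: 29.35
tool_pos: [0.6358, 0.0291, 0.1438]
tool_rot: [180.0, -0.1, -1.9]
force: [-0.2, -0.9, -0.3]
grip_width: 0.0437
```

Run:
```python
from go import *
plan([[.6354,.0270,.142,-2.0,.04]])
```

```text
t 29.35 pose [ 6.358000e-01  2.910000e-02  1.438000e-01  1.799773e+02 -7.680000e-02
 -1.866400e+00] F [-0.2 -0.9 -0.3] w 0.0437
tilt -0.02 -0.08
level rot [ 0.02 -0.08 -0.  ]
1 [-0.0003, 0.0021, 0.0018] wz 0.13
```

Emit:
carry_out:
  plan:
    - {"grip":0.5,"dp":[0,0.002,0.002],"rotation":[0,0,0]}
    - {"grip":0.6,"dp":[0,0,0],"rotation":[0,0,0]}
    - {"grip":0.7,"dp":[0,0,0],"rotation":[0,0,0]}
    - {"grip":0.8,"dp":[0,0,0],"rotation":[0,0,0]}
    - {"grip":0.9,"dp":[0,0,0],"rotation":[0,0,0]}
    - {"grip":0.9,"dp":[0,0,0],"rotation":[0,0,0]}
    - {"grip":0.9,"dp":[0,0,0],"rotation":[0,0,0]}

```text
time_s: 29.93
tool_pos: [0.6362, 0.0264, 0.1428]
tool_rot: [180.0, -0.1, -1.9]
force: [-0.0, 0.5, -0.6]
grip_width: 0.0237
```

Emit:
carry_out:
  plan:
    - {"grip":0.9,"dp":[0,0,-0.008],"rotation":[0,0,0]}
    - {"grip":0.9,"dp":[0,0,-0.009],"rotation":[0,0,0]}
    - {"grip":0.9,"dp":[0,0,-0.004],"rotation":[0,0,0]}
    - {"grip":0.9,"dp":[0,0,0],"rotation":[0,0,0]}

```text
time_s: 30.27
tool_pos: [0.6358, 0.0267, 0.1653]
tool_rot: [180.0, -0.1, -1.9]
force: [0.9, 0.8, -1.5]
grip_width: 0.0236
```

Emit:
carry_out:
  plan:
    - {"grip":0.9,"dp":[-0.01,0,0],"rotation":[0,0,0]}
    - {"grip":0.9,"dp":[-0.016,0,0],"rotation":[0,0,0]}
    - {"grip":0.9,"dp":[-0.016,0,0],"rotation":[0,0,0]}
    - {"grip":0.9,"dp":[-0.016,0,0],"rotation":[0,0,0]}
    - {"grip":0.9,"dp":[-0.008,0,0],"rotation":[0,0,0]}
    - {"grip":0.9,"dp":[0,0,0],"rotation":[0,0,0]}

```text
time_s: 30.77
tool_pos: [0.5646, 0.0296, 0.1651]
tool_rot: [180.0, -0.1, -1.9]
force: [-0.2, -0.2, -1.4]
grip_width: 0.0238
```

Run:
```python
from go import *
plan([fr('stand',-.19,.164,.001)+[.018]])
```

```text
t 30.77 pose [ 5.646000e-01  2.960000e-02  1.651000e-01  1.799902e+02 -6.620000e-02
 -1.880500e+00] F [-0.2 -0.2 -1.4] w 0.0238
tilt -0.01 -0.07
level rot [ 0.01 -0.07 -0.  ]
1 [-0.015, 0.0001, 0.0002] wz 0.09
2 [-0.015, 0.0001, 0.0002] wz 0.09
3 [-0.015, 0.0001, 0.0002] wz 0.09
4 [-0.015, 0.0002, 0.0002] wz 0.09
5 [-0.015, 0.0002, 0.0002] wz 0.09
```

Same path as for green: out of the stand to x ≈ 0.48, then across to the front of the rack.

Emit:
carry_out:
  plan:
    - {"grip":0.9,"dp":[-0.012,0,0],"rotation":[0,0,0]}
    - {"grip":0.9,"dp":[-0.018,0,0],"rotation":[0,0,0]}
    - {"grip":0.9,"dp":[-0.018,0,0],"rotation":[0,0,0]}
    - {"grip":0.9,"dp":[-0.018,0,0],"rotation":[0,0,0]}
    - {"grip":0.9,"dp":[-0.012,0,0],"rotation":[0,0,0]}
    - {"grip":0.9,"dp":[0,0,0],"rotation":[0,0,0]}

```text
time_s: 31.27
tool_pos: [0.4856, 0.0322, 0.1651]
tool_rot: [-180.0, -0.3, -1.9]
force: [-0.7, -0.2, -0.9]
grip_width: 0.0239
```

Emit:
carry_out:
  plan:
    - {"grip":0.9,"dp":[-0.01,-0.024,0],"rotation":[0,-0.3,-0.8]}
    - {"grip":0.9,"dp":[-0.01,-0.03,0],"rotation":[0,0,-0.8]}
    - {"grip":0.9,"dp":[-0.009,-0.03,0],"rotation":[0,0,-0.8]}
    - {"grip":0.9,"dp":[-0.008,-0.03,0],"rotation":[0,0,-0.8]}
    - {"grip":0.9,"dp":[-0.007,-0.03,0],"rotation":[0,0,-0.8]}
    - {"grip":0.9,"dp":[-0.006,-0.03,0],"rotation":[0,0,-0.8]}
    - {"grip":0.9,"dp":[-0.005,-0.022,0],"rotation":[0,0,-0.8]}
    - {"grip":0.9,"dp":[0,-0.004,0],"rotation":[0,0,0]}

```text
time_s: 31.93
tool_pos: [0.4359, 0.2392, 0.1679]
tool_rot: [-179.8, -0.7, 3.4]
force: [-1.0, 0.9, -1.2]
grip_width: 0.0238
```

Run:
```python
from go import *
plan([fr('rack',-.23,.164,0)+[.033]])
```

```text
t 31.93 pose [ 4.359000e-01  2.392000e-01  1.679000e-01 -1.797813e+02 -7.455000e-01
  3.371300e+00] F [-1.   0.9 -1.2] w 0.0238
tilt 0.22 -0.75
level rot [-0.22 -0.75  0.  ]
1 [-0.0031, -0.0041, 0.0039] wz -0.49
```

Emit:
carry_out:
  plan:
    - {"grip":0.9,"dp":[-0.003,-0.004,0.003],"rotation":[-0.2,-0.7,-0.4]}
    - {"grip":0.9,"dp":[0,-0.001,0.001],"rotation":[0,0,0]}
    - {"grip":0.9,"dp":[0,0,0],"rotation":[0,0,0]}

```text
time_s: 32.18
tool_pos: [0.4341, 0.2463, 0.164]
tool_rot: [-179.9, -0.1, 4.0]
force: [0.5, -0.4, -1.6]
grip_width: 0.0239
```

Run:
```python
from go import *
plan([fr('rack',-.163,.164,.0015)+[.015]])
```

```text
t 32.18 pose [ 4.341000e-01  2.463000e-01  1.640000e-01 -1.798869e+02 -8.060000e-02
  3.965300e+00] F [ 0.5 -0.4 -1.6] w 0.0239
tilt 0.11 -0.08
level rot [-0.11 -0.08  0.  ]
1 [0.013, 0.0003, 0.0] wz 0.02
2 [0.013, 0.0003, 0.0] wz 0.02
3 [0.013, 0.0003, 0.0] wz 0.02
4 [0.013, 0.0003, 0.0] wz 0.02
5 [0.013, 0.0003, 0.0] wz 0.02
```

Emit:
carry_out:
  plan:
    - {"grip":0.9,"dp":[0.008,0,0],"rotation":[0,0,0]}
    - {"grip":0.9,"dp":[0.012,0,0],"rotation":[0,0,0]}
    - {"grip":0.9,"dp":[0.008,0,0],"rotation":[0,0,0]}
    - {"grip":0.9,"dp":[0,0,0],"rotation":[0,0,0]}

```text
time_s: 32.52
tool_pos: [0.467, 0.2431, 0.1633]
tool_rot: [180.0, -0.1, 3.5]
force: [0.4, 0.4, -1.2]
grip_width: 0.0241
```

Run:
```python
from go import *
plan([fr('rack',-.163,.164,.0015)+[.015]])
```

```text
t 32.52 pose [ 4.670000e-01  2.431000e-01  1.633000e-01  1.799615e+02 -1.091000e-01
  3.502100e+00] F [ 0.4  0.4 -1.2] w 0.0241
tilt -0.04 -0.11
level rot [ 0.04 -0.11 -0.  ]
1 [0.0109, -0.0014, -0.0002] wz -0.12
2 [0.0109, -0.0013, -0.0002] wz -0.12
3 [0.0109, -0.0013, -0.0002] wz -0.12
```

Emit:
carry_out:
  plan:
    - {"grip":0.9,"dp":[0.007,-0.003,0],"rotation":[0,0,-0.3]}
    - {"grip":0.9,"dp":[0.011,-0.002,0],"rotation":[0,0,-0.1]}
    - {"grip":0.9,"dp":[0.009,0,0],"rotation":[0,0,0]}
    - {"grip":0.9,"dp":[0,0,0],"rotation":[0,0,0]}

```text
time_s: 32.85
tool_pos: [0.497, 0.2473, 0.1627]
tool_rot: [179.9, -0.1, 3.6]
force: [0.3, -0.6, -0.7]
grip_width: 0.024
```

Run:
```python
from go import *
plan([fr('rack',-.163,.142,.0015)+[.008]])
```

```text
t 32.85 pose [ 4.970000e-01  2.473000e-01  1.627000e-01  1.798932e+02 -6.850000e-02
  3.641100e+00] F [ 0.3 -0.6 -0.7] w 0.024
tilt -0.11 -0.07
level rot [ 0.11 -0.07 -0.  ]
1 [0.0008, -0.0006, 0.0069] wz -0.07
2 [0.0008, -0.0006, 0.0069] wz -0.07
3 [0.0008, -0.0006, 0.0069] wz -0.07
```

Emit:
carry_out:
  plan:
    - {"grip":0.9,"dp":[0.002,-0.002,0.006],"rotation":[0,0,-0.2]}
    - {"grip":0.9,"dp":[0,0,0.007],"rotation":[0,0,0]}
    - {"grip":0.9,"dp":[0,0,0.006],"rotation":[0,0,0]}
    - {"grip":0.9,"dp":[0,0,0],"rotation":[0,0,0]}

```text
time_s: 33.18
tool_pos: [0.4996, 0.2505, 0.1428]
tool_rot: [180.0, -0.1, 3.9]
force: [0.5, 0.6, -0.6]
grip_width: 0.024
```

Run:
```python
from go import *
plan([fr('rack',-.163,.142,.0015)+[.008]])
```

```text
t 33.18 pose [ 4.996000e-01  2.505000e-01  1.428000e-01  1.799801e+02 -1.497000e-01
  3.857100e+00] F [ 0.5  0.6 -0.6] w 0.024
tilt -0.02 -0.15
level rot [ 0.02 -0.15 -0.  ]
1 [-0.0004, 0.0013, 0.0008] wz -0.0
```

Emit:
carry_out:
  plan:
    - {"grip":0.9,"dp":[0,0.001,0.001],"rotation":[0,0,0]}
    - {"grip":0.7,"dp":[0,0,0],"rotation":[0,0,0]}
    - {"grip":0.5,"dp":[0,0,0],"rotation":[0,0,0]}
    - {"grip":0.5,"dp":[0,0,0],"rotation":[0,0,0]}
    - {"grip":0.5,"dp":[0,0,0],"rotation":[0,0,0]}
    - {"grip":0.5,"dp":[0,0,-0.02],"rotation":[0,0,0]}
    - {"grip":0.5,"dp":[0.001,0,-0.03],"rotation":[0,0,0]}
    - {"grip":0.5,"dp":[0,0,-0.03],"rotation":[0,0,0]}

```text
time_s: 33.85
tool_pos: [0.4945, 0.2474, 0.2174]
tool_rot: [179.7, 0.6, 4.0]
force: [0.7, -0.8, 0.8]
grip_width: 0.0428
```

Emit:
carry_out:
  plan:
    - {"grip":0.5,"dp":[0,0,-0.03],"rotation":[0,0,0]}
    - {"grip":0.5,"dp":[0,0.03,-0.02],"rotation":[0,0,0]}
    - {"grip":0.5,"dp":[0,0.035,0],"rotation":[0,0,0]}
    - {"grip":0.5,"dp":[0,0.035,0],"rotation":[0,0,0]}
    - {"grip":0.5,"dp":[0,0.02,0],"rotation":[0,0,0]}
    - {"grip":0.5,"dp":[0,0,0],"rotation":[0,0,0]}
    - {"grip":0.5,"dp":[0,0,0],"rotation":[0,0,0]}
    - {"grip":0.5,"dp":[0,0,0],"rotation":[0,0,0]}

```text
time_s: 34.52
tool_pos: [0.505, 0.1265, 0.2776]
tool_rot: [179.8, 0.0, 4.3]
force: [-0.1, 0.7, -0.9]
grip_width: 0.0437
```

Run:
```python
from go import *
a=env.read_camera('side')[:,:,::-1];b=env.read_camera('top')[:,:,::-1]
a=cv2.resize(a[95:400,180:360],None,fx=1.95,fy=1.95,interpolation=cv2.INTER_CUBIC)
b0=cv2.imread('pics/top0_full.png')[150:245,190:290];b=b[150:245,190:290]
r=cv2.resize(np.vstack([b0,b]),None,fx=3.13,fy=3.13,interpolation=cv2.INTER_CUBIC);h=min(len(a),len(r))
cv2.imwrite('pics/fin.png',np.hstack([a[:h],r[:h]]));o=env.get_obs();print(o['time_s'],o['tool_pos'],o['force'])
```

```text
34.6167 [0.50473299 0.12781915 0.27750834] [0.21266931 0.67975359 0.75562713]
```

View pics/fin.png

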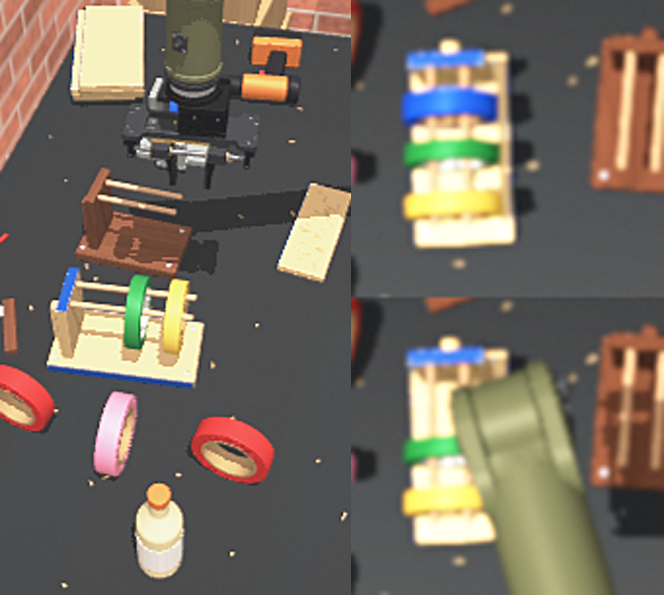

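The final pictures show green and yellow square on the rack at the same top-view rows as at the start (green 152 vs 152, yellow 204 vs 202, under 2 mm). The blue place is empty, the stand is empty, and the glue and drill are untouched. Handing in.

```bash
python3 -c "
from cell import env
print(env.sign_off(), env.get_obs()['time_s'])"
```

```text
the job is handed in; nothing more can be done
the job is handed in; nothing more can be done
```

The job is done and handed in at about 34.6 s of the 128 s allowed; sign-off gave no verdict. I parked yellow and then green on the dark stand and hung blue mid-saddle on the dispenser. Then I hung green and yellow back on the rack, leaving the blue place empty.

**Rolls on the rack:** in the last pictures green and yellow hang square. Against the start picture they are off by 2 px or less in the enlarged top view, about 2–3 mm, well inside the 15 mm allowed.

**Blue on the saddle:** the close side picture taken right after I released it shows it mid-saddle. In the final pictures the gripper mostly hides it, so I did not check it again. Nothing went near it afterwards.

**Bystanders and contact:** the drill and glue look unmoved. The gripper is well clear of everything, with the measured force at noise level.

**Disagreements:** the wrist camera put the rack about 4 mm further from the robot than the top and side cameras did, so I took a value between them. The arm also drifted up to 12 mm sideways on some moves. While going back onto the rack, green pressed a dowel with about 3 N before I corrected it.

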